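# Puff the dust off the microscope lenses on the indexing table

## Robot

A 6-joint arm with a two-finger parallel gripper is mounted at the origin on the work surface. World frame = base frame: x ahead of the robot, y to its left, z up, the work surface at z = 0. Lengths are in m, angles in rad, forces in N, time in s.
With the tool pointing down it reaches from about 0.3 to 0.875 m from the base axis. Payload 6.4 kg.
Tool frame: the origin (TCP) lies on the centre line of the jaws, within the pads' length; the fingertips stand 14 mm ahead of it and the grasp point (between the pads) lies 5 mm behind it; z points along the fingers, y is the direction in which the jaws open and shut (so a half turn about z gives the same grasp; the last joint's range is limited). The gripper opens to 85 mm and grips with 20 to 120 N. Pads are 22 mm wide; open, the fingers measure 114 mm over their backs; the gripper's body (76 mm by 85 mm) begins 54 mm behind the grasp point. The pads swing forward as they close: fully open they stand 13 mm farther back than shut.
Start: joints at [0.942, 0.181, 1.607, -0, 1.354, -0.206], TCP at [0.236, 0.524, 0.245] pointing down, gripper open.
Joint ranges: [-2.99, 2.99], [-0.89, 2.07], [0.3, 2.58], [-1.14, 4.28], [0, 2.63], [-3.12, 3.12]. Speed limits (rad/s): [2.57, 2.57, 3.01, 3.14, 3.14, 3.14].

## Interface

Orientations are given as a unit quaternion [w, x, y, z].
In Python, from bench import * gives the robot as it stands.
- The arm moves only by the tool servo_tool, never from a script. Its argument "plan" is a list that holds one entry, the list of rows, each a list of 5 numbers: the shift along the world's x, y, z in m, then the turn about the world's z in rad, then the gripper command: -1 is shut, 1 is fully open, values between are in proportion. In form: [[[tx, ty, tz, roll, claw], ...]]. A call has 1 to 8 rows; each row shifts and turns the commanded pose from where the row before left it; what a row does not reach is not made up. A row lasts 1/10 s, in which the tool goes at most 50 mm and 8.59 degrees, less where a joint would pass 70% of its speed; a pose out of reach is approached as far as the arm can. A call with a gripper value outside its range is refused whole. The fingers move at their own pace and stop on an object; the grip force is fixed at half the most. Time passes only in rows, so rows that do not move let the fingers close. It gives the time, the measured TCP pose, the force and the opening at its end, in the units of the state.
- get_obs(): the state, without advancing time (a new reading comes with each control period).
- camera(name): name is "scene" or "top" or "wrist"; returns a dict with "img" (480x640x3 uint8, blue, green, red), "camera_matrix" (3x3 intrinsics, pixels), "k1" (the pictures are not rectified: a ray, as slopes to the right and down, at radius r is drawn at 1 + k1 r^2 times it, then the intrinsics apply), "rvec" (rotation vector, rad) and "tvec" (3), from world to camera coordinates, as OpenCV has them. Camera axes: x right, y down, z forward; pixel columns grow to the right and rows downward; lengths in m; the calibration is good to about 2 mm. A picture is of the moment at which its call begins. There is no depth.
- hand_in(): hands the job in, once; it reports no verdict.
Trained networks look in a picture, given as the dict that the camera call returned (one of the last four; its "shot" number tells which), for a name from the list of things; names that differ only in an ending like _2 or _b are one class to them, and where a whole thing is asked for, a point or a joint stands for the part that bears it (a point fixed in the world has none). Each returns a list of dicts, best first, with "conf" (0 to 1); they miss things now and then, are a little off and sometimes report something else, mostly with a low value. They report only what shows in the picture. A call takes as long as a camera call. They do not tell look-alikes from the thing itself.
- trace(picture, thing): "mask" (480x640 bool, what is visible of it) and "rect" ([left, top, right, bottom] as shares, 0 to 1, of the picture: columns of its width, rows of its height, round what is visible of it).
- pinpoint(picture, thing): "centre" ([row, column] as shares, 0 to 1, of the picture: columns of its width, rows of its height: a listed point, or the origin of a listed thing).
The state is a dict: "time_s": time; "q": joint angles; "dq": joint speeds; "joint_efforts": joint torques, N m; "eef_pos": TCP position; "eef_rot": TCP orientation; "wrist_force": force on the tool from outside, world axes, zero at the start; "torque": the same for the moment, N m; "opening": opening from 0.0 (shut) to 1.0 (fully open).
Only numpy, scipy, OpenCV 4.12 (cv2) and the standard library are available. Lean on these libraries where they do the work, as an engineer would, in place of code of your own. Each camera call takes 0.05 s, during which the arm holds its last target.

## Task

Dust off the lens barrels that stand on the bench, one at a time from the shortest to the longest: stand the barrel upright in the empty pocket at the loading mark and let go, turn the table one click anticlockwise so that it stops at the nozzle, then pull the pump's sprung plunger right up to its stop, hold it there a moment and let it spring home before loading the next. At the end all barrels stand upright in pockets of the table, which rests on a click, and the plunger is home; leave the screwdriver, hex key and metal strip where they are.

Things in the scene. Friction and masses are not known exactly. Their poses are not given: they have to be found in the camera images.
- bar_knob (a point): centre of the black bar knob on the round indexing table (250 mm aluminium disc), on its upright turning axis, 117.5 mm above the bench. The bar is 80 mm long (this point's x), 16 mm thick (its y), 35 mm high (100 to 135 mm above the bench), on a 28 mm post. The table turns with it; its five equal pockets lie 90 mm from the axis, 72 degrees apart.
- table_turn (a joint): angle of the indexing table, rad, growing anticlockwise seen from above. A detent holds it at every multiple of 1.257 (72 degrees), its pockets then at the five places; turning takes up to 0.4 N m. Let go less than half-way it swings back, beyond half-way on to the next click.
- place0 (a point): loading place, beside the small grey block with a dark dot on the base's rim: floor centre of the pocket standing there (fixed point, 55 mm above the bench). Site x points to the table's axis, 90 mm away; z up. Each pocket is a flat floor in a raised ring, 60 mm inner and 66 mm outer diameter, 8 mm high.
- place1 (a point): nozzle place, the next place anticlockwise (72 degrees) from the loading place: floor centre of the pocket at which the steel nozzle points. In this direction from the table's axis the nozzle's tip is 118 mm out and 166 mm above the bench, its 16 mm post 152 mm out and 186 mm high.
- plunger (a joint): how far the upright pump's plunger is drawn up, m: 0 is home, 0.05 the stop. Spring and weight draw it home: about 5 N at home, 11 N at the stop.
- pump_grip (a point): grip point on the plunger's black T handle, 115 mm above the bench when home; rises with the plunger. The handle is an upright web 12 mm thick (this point's x), 56 mm wide (y), from 20 mm below to 15 mm above this point, under a cap 30 mm thick (x), 56 mm wide and 8 mm high. Below it a 12 mm rod goes down into the 62 mm pump barrel, whose top is 81 mm above the bench.
- place2 (a point): place 2: the pocket place 144 degrees anticlockwise from the loading place, like place 0; its floor centre.
- place3 (a point): place 3: the pocket place 216 degrees anticlockwise from the loading place, like place 0; its floor centre.
- place4 (a point): place 4: the pocket place 288 degrees anticlockwise from the loading place, like place 0; its floor centre.
- lens60_c (a point): centre, half-way up, of a lens barrel 60 mm tall (may be absent), standing upright, lens up, z along it: aluminium, flange 50 mm in diameter and 10 mm high at the bottom, above it a 36 mm round body up to 12 mm below the top, then a narrower nose of 26 mm. About 240 g, give or take a third.
- lens72_c (a point): centre, half-way up, of a lens barrel 72 mm tall (may be absent), standing upright, lens up, z along it: aluminium, flange 50 mm in diameter and 10 mm high at the bottom, above it a 36 mm round body up to 12 mm below the top, then a narrower nose of 26 mm. About 258 g, give or take a third.
- lens84_c (a point): centre, half-way up, of a lens barrel 84 mm tall (may be absent), standing upright, lens up, z along it: aluminium, flange 50 mm in diameter and 10 mm high at the bottom, above it a 36 mm round body up to 12 mm below the top, then a narrower nose of 26 mm. About 276 g, give or take a third.
- lens96_c (a point): centre, half-way up, of a lens barrel 96 mm tall (may be absent), standing upright, lens up, z along it: aluminium, flange 50 mm in diameter and 10 mm high at the bottom, above it a 36 mm round body up to 12 mm below the top, then a narrower nose of 26 mm. About 294 g, give or take a third.
- screwdriver_c (a point): screwdriver, 170 mm, lying on the bench; not part of the job. Middle, 12 mm up.
- hexkey_c (a point): dark hex key, 100 by 28 mm, 8 mm thick, lying on the bench; not part of the job. Middle of its long leg.
- strip_c (a point): flat aluminium strip 160 by 50 by 4 mm lying on the bench; not part of the job. Its middle.
Not all that is in view belongs to the job. What is shaped like the part that bears lens72_c but purple is not meant.

How it is judged:
By the outcome, as a careful person would: the job done as asked, in the order asked, and still so for the second after the job is handed in, with the robot touching nothing.
Of lens60, lens72, lens84, lens96 only 2 to 3 are there at a start; the rules pass over those that are not, and their reading is None.
At some moment in a run one of lens60, lens72, lens84, lens96 may be knocked a few centimetres aside while the robot is not near it.
It also fails if it takes over 210 s, if anything falls off the work surface, if the arm or the gripper's body presses on something with over 40 N, if the wrist force passes 120 N, or if a joint passes its speed limit or range.

## Working session

There is one attempt and no reset: what is moved stays moved. The work goes in short steps, Python scripts to look and compute and a tool call to move; the robot and the scene stay as the last step left them, time stands still between calls to the robot, and variables do not carry over. Pictures are saved under pics/ and viewed, and the job is handed in when it is done.

Besides the shell and the picture viewer there is one more tool, called after ">>>" in YAML: its name, and indented under it one key for each argument. servo_tool: Moves the arm, as the interface text tells. Its arguments: {"type":"object","properties":{"plan":{"type":"array"}},"required":["plan"]}

```bash
ls; mkdir -p pics; python3 - <<'E'
from bench import *
import cv2
o=get_obs();print({k:(v if not hasattr(v,'round') else v.round(3)) for k,v in o.items()})
for n in ("scene","top","wrist"):
    c=camera(n);cv2.imwrite(f"pics/{n}0.png",c["img"]);print(n,c["camera_matrix"],c["k1"],c["rvec"],c["tvec"])
E
```

```text
pics
{'time_s': 0.0, 'q': array([ 0.942,  0.182,  1.608, -0.   ,  1.354, -0.206]), 'dq': array([ 0.001, -0.001,  0.001, -0.001, -0.001,  0.   ]), 'joint_efforts': array([ 0.0000e+00, -4.4486e+01, -3.5134e+01, -0.0000e+00,  9.0000e-03,
       -0.0000e+00]), 'eef_pos': array([0.236, 0.524, 0.244]), 'eef_rot': array([-0.   ,  0.21 ,  0.978, -0.001]), 'wrist_force': array([ 0.055, -1.447,  0.185]), 'torque': array([-0.004, -0.041, -0.033]), 'opening': 0.9956053095204767}
scene [[533.44996602   0.         328.823183  ]
 [  0.         533.44996602 235.27670446]
 [  0.           0.           1.        ]] 0.023328338943426702 [ 1.01160718  2.41341284 -1.10951422] [ 0.3964799  -0.16965301  1.63082884]
top [[485.53164145   0.         328.37171342]
 [  0.         485.53164145 238.73855134]
 [  0.           0.           1.        ]] 0.038716737764116514 [ 2.15520968 -2.13670466  0.10803555] [-0.03663645  0.52808561  1.06521187]
wrist [[364.54552991   0.         326.15906571]
 [  0.         364.54552991 237.35399372]
 [  0.           0.           1.        ]] -0.004777109485503075 [-2.40606743 -1.55612873 -0.24619273] [-0.57494223 -0.04052386  0.380559  ]
```

View pics/scene0.png

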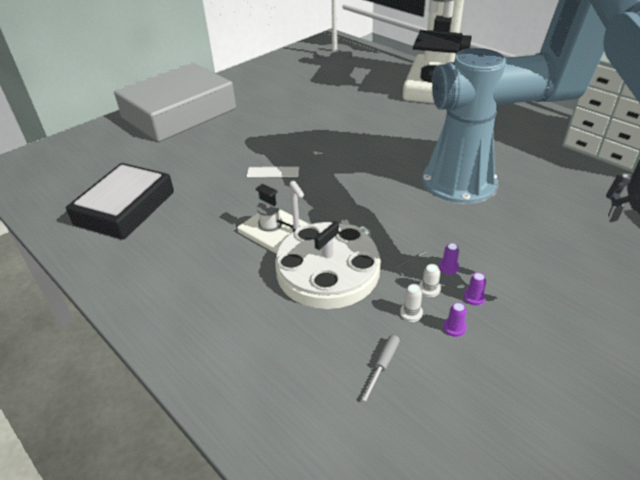

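View pics/top0.png

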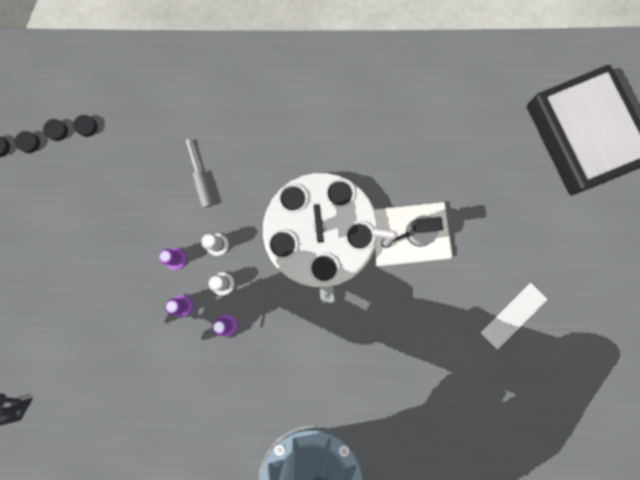

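View pics/wrist0.png

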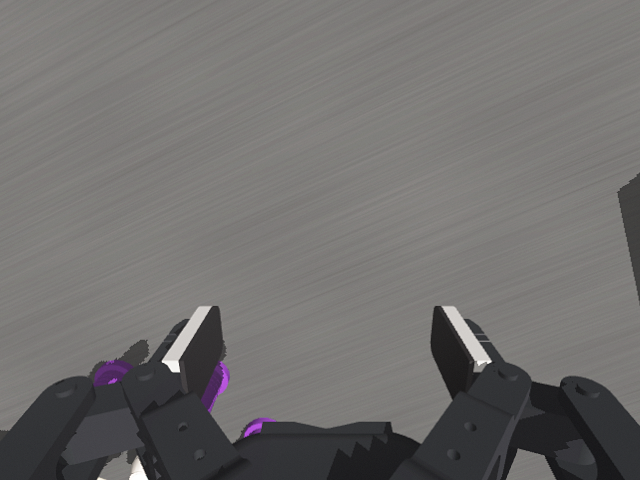

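The top view shows two aluminium barrels at about (215,242) and (222,283), with purple look-alikes beside them. The table is at (320,230), the loading block at (327,296), the nozzle and pump to the right of the table, and the screwdriver and strip clear of it.

```bash
cat > h.py <<'E'
from bench import *
import numpy as np, cv2
def ray(c,u,v):
    K=c["camera_matrix"];d=np.array([c["k1"],0,0,0,0.])
    p=cv2.undistortPoints(np.array([[[u,v]]],float),K,d,None,None,(cv2.TERM_CRITERIA_COUNT|cv2.TERM_CRITERIA_EPS,50,1e-10))[0,0]
    R=cv2.Rodrigues(np.array(c["rvec"],float))[0];t=np.array(c["tvec"],float).ravel()
    return -R.T@t, R.T@np.array([p[0],p[1],1.])
def atz(c,u,v,z):
    o,d=ray(c,u,v);return o+d*(z-o[2])/d[2]
def proj(c,P):
    return cv2.projectPoints(np.array(P,float).reshape(-1,3),np.array(c["rvec"],float),np.array(c["tvec"],float),c["camera_matrix"],np.array([c["k1"],0,0,0,0.]))[0].reshape(-1,2)
def tri(rs):
    A=np.zeros((3,3));b=np.zeros(3)
    for o,d in rs:
        d=d/np.linalg.norm(d);M=np.eye(3)-np.outer(d,d);A+=M;b+=M@o
    return np.linalg.solve(A,b)
def pp(c,n):
    r=pinpoint(c,n);return [(x["conf"],x["centre"][1]*640,x["centre"][0]*480) for x in r]
E
python3 - <<'E'
from h import *
C={n:camera(n) for n in("top","scene")}
Z=dict(bar_knob=.1175,place0=.055,place1=.055,place2=.055,place3=.055,place4=.055,pump_grip=.115,lens60_c=.03,lens72_c=.036,lens84_c=.042,lens96_c=.048,screwdriver_c=.012,hexkey_c=.004,strip_c=.002)
for n,z in Z.items():
    rr={}
    for k,c in C.items():
        for r in pp(c,n)[:6]: print(n,k,np.round(r,2),atz(c,r[1],r[2],z).round(4))
E
```

```text
Traceback (most recent call last):
  File "h.py", line 9, in atz
    o,d=ray(c,u,v);return o+d*(z-o[2])/d[2]
        ~~~^^^^^^^
  File "h.py", line 5, in ray
    p=cv2.undistortPoints(np.array([[[u,v]]],float),K,d,None,None,(cv2.TERM_CRITERIA_COUNT|cv2.TERM_CRITERIA_EPS,50,1e-10))[0,0]
      ~~~~~~~~~~~~~~~~~~~^^^^^^^^^^^^^^^^^^^^^^^^^^^^^^^^^^^^^^^^^^^^^^^^^^^^^^^^^^^^^^^^^^^^^^^^^^^^^^^^^^^^^^^^^^^^^^^^^^
cv2.error: OpenCV(4.12.0) /io/opencv/modules/calib3d/src/undistort.dispatch.cpp:393: error: (-215:Assertion failed) CV_IS_MAT(matP) && matP->rows == 3 && (matP->cols == 3 || matP->cols == 4) in function 'cvUndistortPointsInternal'
```

```bash
sed -i 's/p=cv2.undistortPoints.*/p=cv2.undistortPointsIter(np.array([[[u,v]]],float),K,d,np.eye(3),np.eye(3),(3,50,1e-10))[0,0]/' h.py
cat > m.py <<'E'
from h import *
C={n:camera(n) for n in("top","scene")}
Z=dict(bar_knob=.1175,place0=.055,place1=.055,place2=.055,place3=.055,place4=.055,pump_grip=.115,lens60_c=.03,lens72_c=.036,lens84_c=.042,lens96_c=.048,screwdriver_c=.012,hexkey_c=.004,strip_c=.002)
for n,z in Z.items():
    rr={}
    for k,c in C.items():
        for r in pp(c,n)[:6]: print(n,k,np.round(r,2),atz(c,r[1],r[2],z).round(4))
E
python3 m.py
```

```text
bar_knob top [  0.74 320.58 222.29] [ 0.5524 -0.0175  0.1175]
bar_knob scene [  0.57 326.91 233.28] [ 0.5474 -0.0157  0.1175]
place0 top [  0.94 319.81 266.02] [ 0.465  -0.0144  0.055 ]
place0 top [  0.91 361.02 237.5 ] [ 0.5288 -0.1048  0.055 ]
place0 top [  0.87 283.9  245.71] [0.5093 0.0657 0.055 ]
place0 top [  0.72 221.89 285.12] [0.4213 0.2    0.055 ]
place0 top [  0.63 338.3  193.2 ] [ 0.6285 -0.0538  0.055 ]
place0 top [  0.63 291.9  196.61] [0.6201 0.0501 0.055 ]
place0 scene [  0.95 305.98 235.1 ] [ 0.5397 -0.1017  0.055 ]
place0 scene [  0.95 363.71 258.62] [0.5021 0.0637 0.055 ]
place0 scene [  0.93 291.07 263.62] [ 0.6364 -0.0512  0.055 ]
place0 scene [  0.86 348.67 233.62] [ 0.46   -0.0266  0.055 ]
place0 scene [  0.68 325.7  280.32] [0.6177 0.049  0.055 ]
place1 top [  0.94 319.81 266.02] [ 0.465  -0.0144  0.055 ]
place1 top [  0.91 361.02 237.5 ] [ 0.5288 -0.1048  0.055 ]
place1 top [  0.87 283.9  245.71] [0.5093 0.0657 0.055 ]
place1 top [  0.72 221.89 285.12] [0.4213 0.2    0.055 ]
place1 top [  0.63 338.3  193.2 ] [ 0.6285 -0.0538  0.055 ]
place1 top [  0.63 291.9 
[... 2839 characters left out ...]
34 0.036 ]
lens72_c scene [  0.46 268.67 195.79] [ 0.4823 -0.3212  0.036 ]
lens84_c top [  0.58 213.12 240.48] [0.5214 0.2268 0.042 ]
lens84_c top [  0.57 221.31 286.8 ] [0.418  0.2043 0.042 ]
lens84_c scene [  0.57 411.9  302.69] [0.5232 0.2299 0.042 ]
lens96_c top [  0.58 337.09 197.52] [ 0.6201 -0.0511  0.048 ]
lens96_c top [3.4000e-01 3.5821e+02 2.3890e+02] [ 0.5266 -0.0989  0.048 ]
screwdriver_c top [  0.58 198.91 171.7 ] [0.6876 0.2744 0.012 ]
screwdriver_c scene [  0.58 380.1  364.42] [0.6816 0.2742 0.012 ]
hexkey_c top [  0.41 294.21 199.68] [0.6237 0.0497 0.004 ]
hexkey_c scene [  0.54 410.37 256.8 ] [0.3738 0.1104 0.004 ]
strip_c top [  0.87 512.32 317.62] [ 0.3568 -0.446   0.002 ]
```

```bash
python3 - <<'E'
from h import *
t=camera("top");s=camera("scene")
for n in("lens72_c","lens84_c","lens60_c","lens96_c"):
    for k,c in(("t",t),("s",s)):
        for r in trace(c,n)[:5]:
            L=np.array(r["rect"])*[640,480,640,480];print(n,k,round(r["conf"],2),L.round(1))
cv2.imwrite("pics/z1.png",cv2.resize(t["img"][140:360,140:300],None,fx=2.5,fy=2.5,interpolation=cv2.INTER_CUBIC))
cv2.imwrite("pics/z2.png",cv2.resize(s["img"][220:360,380:510],None,fx=4,fy=4,interpolation=cv2.INTER_CUBIC))
cv2.imwrite("pics/z3.png",cv2.resize(t["img"][160:310,250:460],None,fx=3.8,fy=3.8,interpolation=cv2.INTER_CUBIC))
E
```

```text
lens72_c t 0.95 [212.3 270.9 232.9 295.3]
lens72_c t 0.9 [214.7 314.1 234.8 335.6]
lens72_c t 0.86 [166.1 289.  193.8 316.4]
lens72_c t 0.76 [161.7 251.7 185.9 269.6]
lens72_c s 0.97 [440.2 243.  459.9 276.6]
lens72_c s 0.87 [421.4 265.1 442.3 299.2]
lens72_c s 0.74 [461.9 272.6 487.1 306.5]
lens72_c s 0.7 [443.1 300.3 465.6 335.2]
lens84_c t 0.61 [201.1 234.4 229.  255.7]
lens84_c s 0.67 [401.1 282.3 422.7 322.6]
lens84_c s 0.64 [239.6 180.7 382.8 309.7]
lens96_c s 0.53 [236.1 179.8 379.6 311.3]
```

View pics/z1.png

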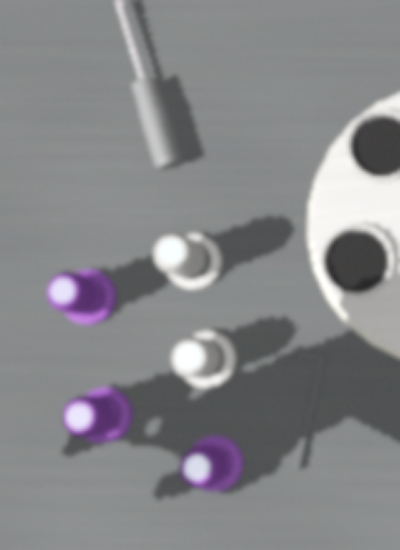

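View pics/z2.png

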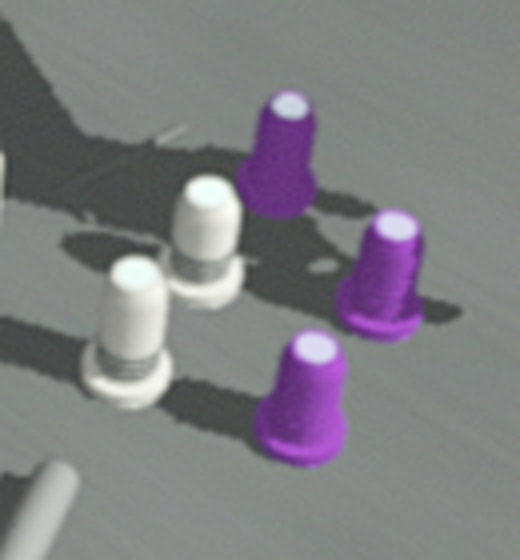

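View pics/z3.png

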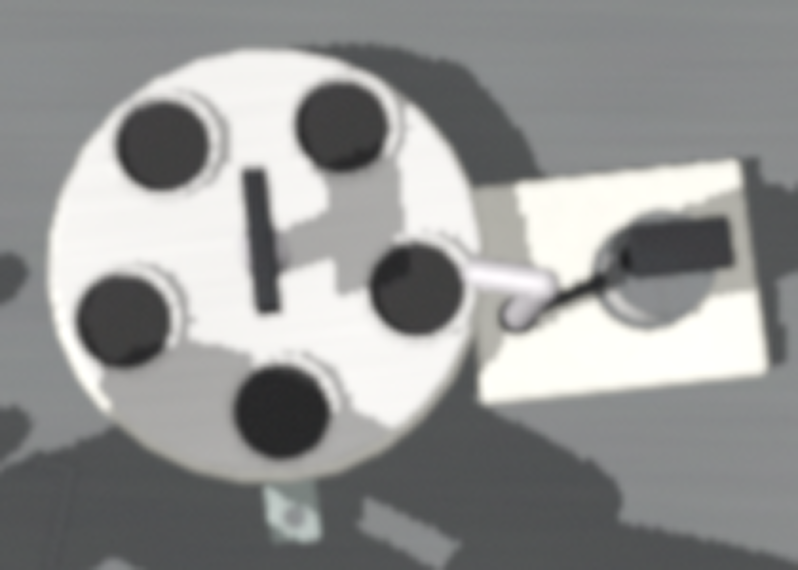

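```bash
python3 - <<'E'
from h import *
t=camera("top");s=camera("scene")
for n,a,b in(("A",(208,240),(413.25,287.75)),("B",(216,282.8),(432.5,267.75))):
    r=[ray(t,*a),ray(s,*b)];P=tri(r);print(n,P.round(4), [ (proj(c,P)[0]-q).round(1) for c,q in((t,a),(s,b))])
# pixel segmentation: table top disc: bright pixels; dark pockets
g=cv2.cvtColor(t["img"],cv2.COLOR_BGR2GRAY)
m=(g<60).astype(np.uint8); n,l,st,ce=cv2.connectedComponentsWithStats(m)
for i in range(1,n):
    if 100<st[i,4]<2000: print(st[i],ce[i].round(1), atz(t,*ce[i],.055).round(4))
m=(g>205).astype(np.uint8); n,l,st,ce=cv2.connectedComponentsWithStats(m)
for i in range(1,n):
    if 20<st[i,4]<20000: print('b',st[i],ce[i].round(1))
E
```

```text
A [0.5178 0.2261 0.0841] [array([ 0.3, -0.2]), array([ 0.4, -0. ])]
B [0.4255 0.2099 0.0693] [array([-0.2,  0.1]), array([-0.2,  0. ])]
[ 540   66  100  123 1122] [595.9 127.3] [ 0.7791 -0.6239  0.055 ]
[ 528   98   56   96 1169] [553.3 147. ] [ 0.7346 -0.5304  0.055 ]
[ 75 117  23  19 333] [ 86.2 125.8] [0.7812 0.5226 0.055 ]
[ 46 121  22  19 257] [ 57.8 129.2] [0.7725 0.5862 0.055 ]
[ 25 134  15  19 135] [ 34.  143.8] [0.7377 0.6372 0.055 ]
[  0 138  10  18 117] [  4.8 147. ] [0.7295 0.7017 0.055 ]
[313 258  23  22 398] [323.5 268.3] [ 0.46   -0.0226  0.055 ]
[  0 395  30  29 467] [ 12.3 408.8] [0.159  0.6311 0.055 ]
b [  29    0  108   29 2489] [79. 14.]
b [336   0  53  22 363] [365.7   6.1]
b [391   0  14   6  64] [396.4   2.1]
b [ 381    0  213   29 4291] [494.7  14.2]
b [320   8  40  21 409] [339.1  21.2]
b [ 550   74   90  103 5523] [597.4 124.8]
b [ 263  174  182   99 5681] [334.4 221.3]
b [202 235  12  13 128] [207.5 240.6]
b [ 376  236   75   30 1372] [414.6 252. ]
b [208 249  17   7  56] [215.9 252.1]
b [161 252   8   9  58] [164.5 255.9]
b [209 277  22  18 182] [216.7 285.1]
b [ 497  284   49   42 1033] [522.1 306.2]
b [167 302   9   9  67] [171.1 306.1]
b [215 323   7   9  47] [218.2 326.9]
b [274 445  11  11  94] [278.8 450. ]
```

```bash
cat > tab.py <<'E'
from h import *
from scipy.optimize import least_squares
def pockets(c):
    g=cv2.cvtColor(c["img"],cv2.COLOR_BGR2GRAY)
    n,l,st,ce=cv2.connectedComponentsWithStats((g<90).astype(np.uint8))
    return [(st[i],ce[i]) for i in range(1,n) if 150<st[i,4]<700]
if __name__=="__main__":
    t=camera("top");s=camera("scene")
    for c in(t,s):
        print("cam",ray(c,320,240)[0].round(3))
        for st,ce in pockets(c): print(st,ce.round(1),atz(c,*ce,.055).round(4))
E
python3 tab.py
```

```text
cam [ 0.392 -0.059  1.121]
[203 172  17  32 253] [211.3 187.4] [0.6401 0.232  0.055 ]
[337 173  54  35 638] [369.4 189.1] [ 0.6381 -0.1233  0.055 ]
[328 183  23  22 408] [339.4 193.3] [ 0.6281 -0.0563  0.055 ]
[281 188  23  21 389] [292.2 198. ] [0.6171 0.0494 0.055 ]
[447 203  38  52 598] [461.6 218.5] [ 0.5726 -0.3261  0.055 ]
[315 205   8  37 179] [318.5 223.5] [ 0.5595 -0.0103  0.055 ]
[394 218  49  23 442] [423.9 226.1] [ 0.5551 -0.2433  0.055 ]
[348 225  23  23 417] [358.8 235.6] [ 0.5331 -0.1     0.055 ]
[226 228  30  20 329] [240.7 235.7] [0.5309 0.1624 0.055 ]
[271 233  23  24 426] [282.1 244.5] [0.5119 0.0698 0.055 ]
[169 244  37  21 425] [186.3 254.4] [0.4884 0.2815 0.055 ]
[312 257  25  24 459] [323.5 268.2] [ 0.4602 -0.0226  0.055 ]
[  0 394  32  31 624] [ 12.1 408.8] [0.159  0.6314 0.055 ]
cam [1.213 0.683 0.953]
[368   0  57  17 514] [404.1   5.2] [-0.9855 -1.0186  0.055 ]
[301  31  31  14 251] [319.6  38.6] [-0.4034 -1.0222  0.055 ]
[338  35  75  28 328] [364.3  47. ] [-0.4661 -0.813   0.055 ]
[105 111  53  31 452] [128.1 126. ] [ 0.572  -0.9474  0.055 ]
[256 184  21  22 300] [266.8 194. ] [ 0.4956 -0.3108  0.055 ]
[220 213  30  14 173] [233.4 218.7] [ 0.6281 -0.291   0.055 ]
[259 249  36  53 580] [270.8 273.6] [ 0.6924 -0.0608  0.055 ]
[281 254  22  13 209] [291.7 260.2] [ 0.6273 -0.059   0.055 ]
[352 255  22  13 219] [362.4 261.1] [0.5108 0.0672 0.055 ]
[315 273  22  14 239] [325.7 279.3] [0.6153 0.0468 0.055 ]
[372 299  30  19 284] [387.  306.3] [0.5796 0.2036 0.055 ]
[420 307  38  29 474] [441.6 321.8] [0.532  0.3158 0.055 ]
[357 339  31  63 318] [373.4 363.1] [0.7128 0.2811 0.055 ]
```

```bash
python3 - <<'E'
from h import *
t=camera("top");s=camera("scene")
f=lambda p,z: atz(t,250+p[0]/3.8,160+p[1]/3.8,z)
# z3 resize offset: px centre
b=[f(p,.135) for p in((242,169),(264,168),(258,313),(280,311))]
for p in b: print(p.round(4))
d=(b[0]+b[1]-b[2]-b[3])/2;print("bar centre",np.mean(b,0).round(4),"len",np.linalg.norm(d).round(4),"ang",np.degrees(np.arctan2(d[1],d[0])).round(1))
g=cv2.cvtColor(t["img"],cv2.COLOR_BGR2GRAY)
for nm,x0,x1,y0,y1,z in(("bar",310,328,198,248,.135),("cap",408,448,210,242,.138)):
    m=(g[y0:y1,x0:x1]<75).astype(np.uint8);n,l,st,ce=cv2.connectedComponentsWithStats(m)
    i=1+np.argmax(st[1:,4]);ys,xs=np.nonzero(l==i)
    r=cv2.minAreaRect(np.c_[xs+x0,ys+y0].astype(np.float32));bx=cv2.boxPoints(r);print(nm,bx.round(1).tolist())
    W=np.array([atz(t,*p,z) for p in bx]);print(W.round(4),"c",W.mean(0).round(4))
cv2.imwrite("pics/z4.png",cv2.resize(s["img"][160:320,220:400],None,fx=4.2,fy=3.7,interpolation=cv2.INTER_CUBIC))
cv2.imwrite("pics/z5.png",cv2.resize(t["img"][195:270,370:460],None,fx=7,fy=7,interpolation=cv2.INTER_CUBIC))
for k,c in(("t",t),("s",s)):
    for n in("bar_knob","pump_grip"):
        print(n,k,[(round(r["conf"],2),(np.array(r["rect"])*[640,480,640,480]).round(1)) for r in trace(c,n)[:2]])
E
```

```text
[ 0.5867 -0.0035  0.135 ]
[ 0.5874 -0.0155  0.135 ]
[ 0.5079 -0.0132  0.135 ]
[ 0.5091 -0.0251  0.135 ]
bar centre [ 0.5478 -0.0143  0.135 ] len 0.0791 ang 7.0
bar [[314.70001220703125, 206.0], [319.79998779296875, 205.5], [323.0, 239.89999389648438], [318.0, 240.39999389648438]]
[[ 0.5835 -0.0057  0.135 ]
 [ 0.5846 -0.0161  0.135 ]
 [ 0.5131 -0.0237  0.135 ]
 [ 0.512  -0.0134  0.135 ]] c [ 0.5483 -0.0147  0.135 ]
cap [[412.20001220703125, 219.8000030517578], [440.6000061035156, 217.60000610351562], [441.5, 229.6999969482422], [413.1000061035156, 231.89999389648438]]
[[ 0.5555 -0.2054  0.138 ]
 [ 0.5603 -0.2629  0.138 ]
 [ 0.5353 -0.2644  0.138 ]
 [ 0.5304 -0.2071  0.138 ]] c [ 0.5454 -0.2349  0.138 ]
bar_knob t [(0.87, array([268. , 172.9, 376.9, 285.8]))]
pump_grip t [(0.88, array([414.1, 212.7, 441.1, 231.6])), (0.42, array([481. , 283.8, 545.8, 349.9]))]
bar_knob s [(0.63, array([275.8, 220.7, 376.1, 294.1]))]
pump_grip s [(0.67, array([238.2, 183.1, 380.4, 308.9])), (0.65, array([256.6, 185.8, 277.6, 206.8]))]
```

View pics/z4.png

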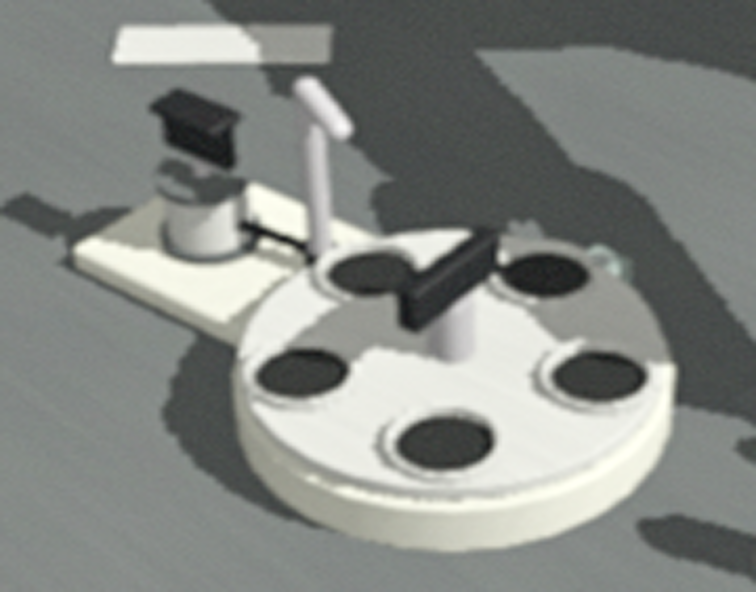

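View pics/z5.png

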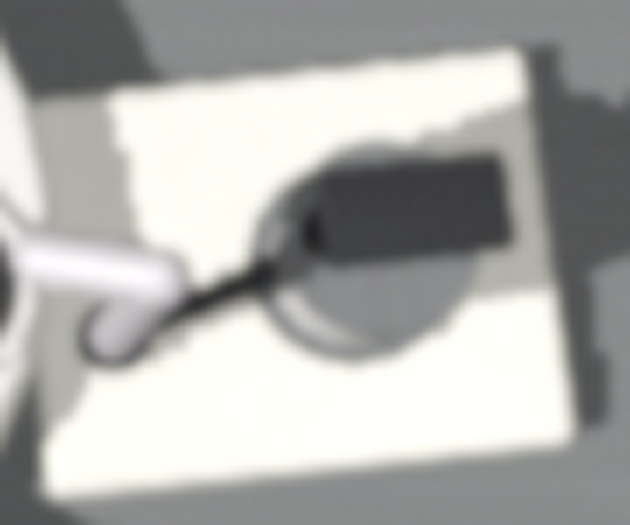

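>>> servo_tool:
  plan:
    - [[0.024, -0.039, -0.008, 0.068, 0.4], [0.024, -0.039, -0.008, 0.068, 0.4], [0.024, -0.039, -0.008, 0.068, 0.4], [0.024, -0.039, -0.008, 0.068, 0.4], [0.024, -0.039, -0.008, 0.068, 0.4], [0.024, -0.039, -0.008, 0.068, 0.4], [0.024, -0.039, -0.008, 0.068, 0.4], [0.021, -0.041, -0.008, 0.064, 0.4]]

```text
time_s: 3.6
eef_pos: [0.426, 0.2088, 0.1814]
eef_rot: [0.001, -0.06, 0.998, 0.0]
wrist_force: [0.5, 0.3, 0.3]
opening: 0.702
```

```bash
cat > st.py <<'E'
from h import *
from scipy.spatial.transform import Rotation as Ro
def st():
    o=get_obs();w,x,y,z=o["eef_rot"];R=Ro.from_quat([x,y,z,w]).as_matrix()
    print("t",round(o["time_s"],2),"pos",o["eef_pos"].round(4),"yaw",np.degrees(np.arctan2(R[1,1],R[0,1])).round(2),"tilt",np.degrees(np.arccos(-R[2,2])).round(2),"F",o["wrist_force"].round(1),"op",round(o["opening"],3),"q6",o["q"][5].round(3))
    return o
if __name__=="__main__": st()
E
python3 - <<'E'
from st import *
st();c=camera("wrist");cv2.imwrite("pics/w1.png",c["img"])
for z,n in((.036,"lens72_c"),(.042,"lens84_c")): print(n,[(np.round(r,1),atz(c,r[1],r[2],z).round(4)) for r in pp(c,n)])
print(proj(c,[[.4255,.2099,.072],[.5178,.2261,.084]]))
E
```

```text
t 3.6 pos [0.426  0.2088 0.1814] yaw 96.88 tilt 0.07 F [0.5 0.3 0.3] op 0.702 q6 -1.486
lens72_c [(array([  0.9, 459.3, 176. ]), array([0.3765, 0.3042, 0.036 ])), (array([  0.8, 453.2, 305. ]), array([0.4835, 0.3244, 0.036 ])), (array([  0.8, 325.9, 226.4]), array([0.4277, 0.2094, 0.036 ])), (array([  0.7, 329.9, 101.2]), array([0.3358, 0.2012, 0.036 ]))]
lens84_c [(array([  0.6, 335.4, 332.4]), array([0.5179, 0.2284, 0.042 ]))]
[[326.99357619 238.35129789]
 [333.75980462 363.78270525]]
```

View pics/w1.png

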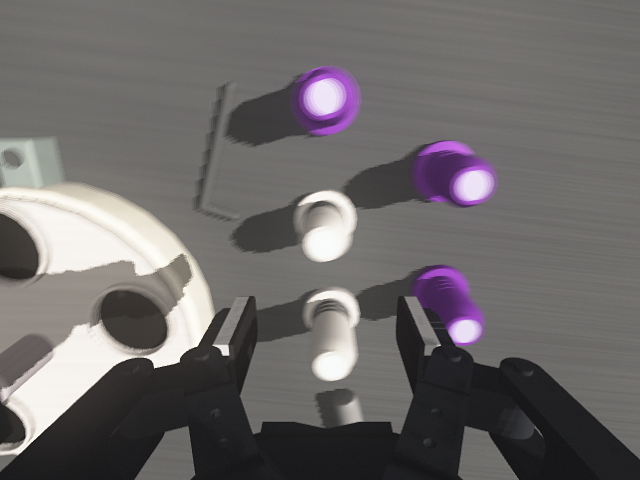

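>>> servo_tool:
  plan:
    - [[0.001, 0.001, -0.036, 0, 0.4], [0, 0, -0.036, 0, 0.4], [0, 0, -0.036, 0, 0.4], [0, 0, -0.036, 0, 0.4], [0, 0, 0, 0, 0.4], [0, 0, 0, 0, -1], [0, 0, 0, 0, -1], [0, 0, 0, 0, -1]]

```text
time_s: 4.55
eef_pos: [0.4275, 0.2121, 0.0394]
eef_rot: [0.002, -0.059, 0.998, 0.0]
wrist_force: [1.7, 0.8, 2.6]
opening: 0.409
```

>>> servo_tool:
  plan:
    - [[0, 0, 0, 0, -1], [0, 0, 0, 0, -1], [0, 0, 0, 0, -1], [0, 0, 0, 0, -1]]

```text
time_s: 4.95
eef_pos: [0.4275, 0.2121, 0.0393]
eef_rot: [0.002, -0.058, 0.998, 0.001]
wrist_force: [-1.2, 1.7, 6.8]
opening: 0.405
```

```bash
python3 - <<'E'
from st import *
st();c=camera("wrist");cv2.imwrite("pics/w2.png",c["img"])
E
```

```text
t 4.95 pos [0.4275 0.2121 0.0393] yaw 96.71 tilt 0.22 F [-1.2  1.7  6.8] op 0.405 q6 -1.478
```

View pics/w2.png

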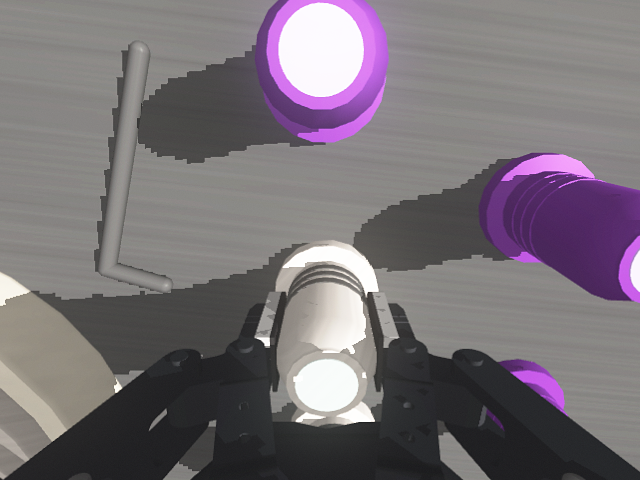

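>>> servo_tool:
  plan:
    - [[0, 0, 0.03, 0, -1], [0, 0, 0.035, 0, -1], [0, 0, 0.035, 0, -1], [0.006, -0.047, 0, 0, -1], [0.007, -0.047, 0, 0, -1], [0.007, -0.047, 0, 0, -1], [0.007, -0.047, 0, 0, -1], [0.006, -0.047, 0, 0, -1]]

```text
time_s: 5.8
eef_pos: [0.459, -0.0255, 0.1381]
eef_rot: [0.001, -0.059, 0.998, -0.0]
wrist_force: [1.6, 1.0, -1.9]
opening: 0.401
```

```bash
python3 - <<'E'
from st import *
st();c=camera("wrist");cv2.imwrite("pics/w3.png",c["img"])
c=camera("top");cv2.imwrite("pics/t3.png",cv2.resize(c["img"][160:350,200:460],None,fx=3,fy=3))
E
```

```text
t 5.8 pos [ 0.459  -0.0255  0.1381] yaw 96.71 tilt 0.1 F [ 1.6  1.  -1.9] op 0.401 q6 -2.003
```

View pics/w3.png

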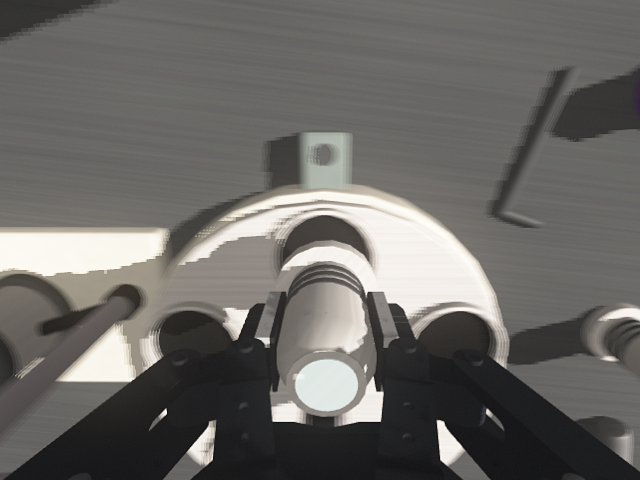

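View pics/t3.png

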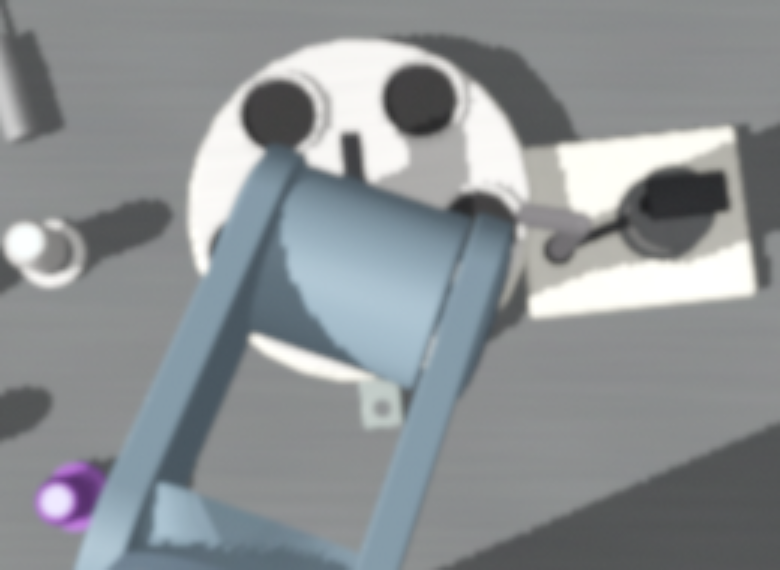

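>>> servo_tool:
  plan:
    - [[0.002, 0.003, 0, 0, -1], [0, 0, -0.012, 0, -1], [0, 0, -0.012, 0, -1], [0, 0, -0.012, 0, -1], [0, 0, -0.004, 0, -1], [0, 0, 0, 0, -1], [0, 0, 0, 0, -1]]

```text
time_s: 6.6
eef_pos: [0.461, -0.0203, 0.0972]
eef_rot: [-0.0, -0.059, 0.998, 0.0]
wrist_force: [0.3, -0.2, -2.1]
opening: 0.407
```

```bash
python3 - <<'E'
from st import *
st();c=camera("wrist");cv2.imwrite("pics/w4.png",c["img"])
E
```

```text
t 6.6 pos [ 0.461  -0.0203  0.0972] yaw 96.75 tilt 0.02 F [ 0.3 -0.2 -2.1] op 0.407 q6 -1.991
```

View pics/w4.png

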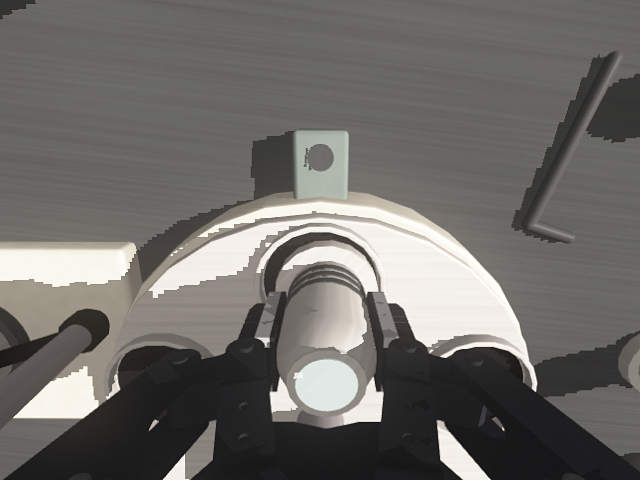

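>>> servo_tool:
  plan:
    - [[0, -0.002, -0.002, 0, -1], [0, 0, -0.001, 0, -1], [0, 0, 0, 0, -1], [0, 0, 0, 0, 0.4], [0, 0, 0, 0, 0.4], [0, 0, 0, 0, 0.4], [0, 0, 0.02, 0, 0.4], [0, 0, 0.04, 0, 0.4]]

```text
time_s: 7.45
eef_pos: [0.4585, -0.0219, 0.1524]
eef_rot: [-0.003, -0.058, 0.998, 0.001]
wrist_force: [1.4, -0.6, 0.3]
opening: 0.702
```

>>> servo_tool:
  plan:
    - [[0, 0, 0.04, 0, 0.2], [0, 0, 0.04, 0, 0.0], [0.044, 0.004, 0, 0, -0.2], [0.044, 0.004, 0, 0, -0.2], [0, 0, 0, 0, -0.2]]

```text
time_s: 7.95
eef_pos: [0.5526, -0.0146, 0.2338]
eef_rot: [0.001, -0.059, 0.998, -0.0]
wrist_force: [-0.8, 0.3, 0.3]
opening: 0.4
```

```bash
python3 - <<'E'
from st import *
st();c=camera("wrist");cv2.imwrite("pics/w5.png",c["img"])
s=camera("scene");cv2.imwrite("pics/s5.png",cv2.resize(s["img"][160:340,220:500],None,fx=2.8,fy=2.8))
E
```

```text
t 7.95 pos [ 0.5526 -0.0146  0.2338] yaw 96.74 tilt 0.09 F [-0.8  0.3  0.3] op 0.4 q6 -1.93
```

View pics/w5.png

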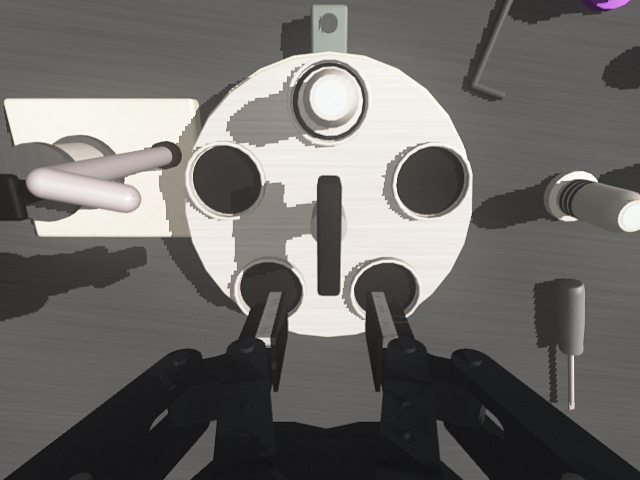

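View pics/s5.png

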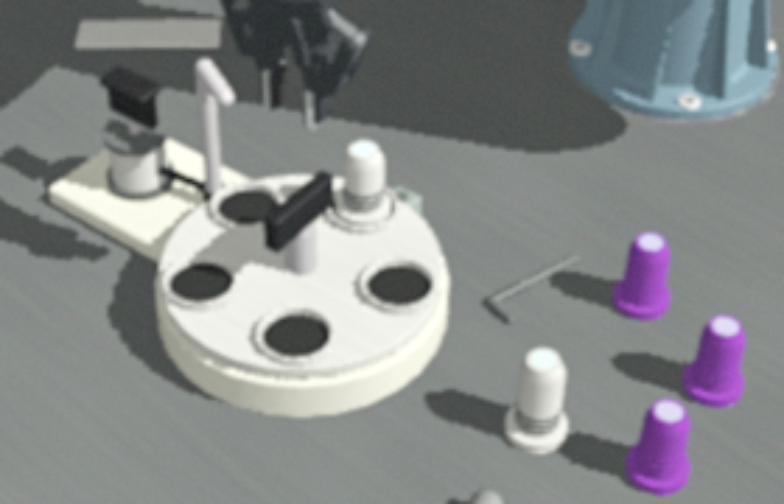

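```bash
python3 - <<'E'
from st import *
st();c=camera("wrist");print("cam",ray(c,320,240)[0].round(3), ray(c,326,237)[1].round(2))
for p in((329,236),(329,176),(329,295),(316.5,236),(341.5,236)): print(atz(c,*p,.135).round(4))
for p in((331,99),(329,101)): print("nose",atz(c,*p,.127).round(4))
for p in((226,180),(432,182)): print("ring",atz(c,*p,.063).round(4))
t=camera("top")
for p,z in(((429.5,224.9),.138),((421.9,230.7),.081),((427.2,223.6),.115)): print("pump",atz(t,*p,z).round(4))
E
```

```text
t 8.05 pos [ 0.5489 -0.0144  0.2334] yaw 96.75 tilt 0.12 F [ 0.4  0.1 -0.6] op 0.401 q6 -1.931
cam [ 0.47  -0.023  0.363] [ 0.31  0.04 -0.95]
[ 0.5427 -0.0126  0.135 ]
[ 0.5038 -0.0173  0.135 ]
[ 0.5853 -0.0075  0.135 ]
[ 0.5437 -0.0208  0.135 ]
[ 0.5418 -0.0045  0.135 ]
nose [ 0.4586 -0.0215  0.127 ]
nose [ 0.4599 -0.0226  0.127 ]
ring [ 0.5275 -0.0992  0.063 ]
ring [0.5092 0.0694 0.063 ]
pump [ 0.5451 -0.2403  0.138 ]
pump [ 0.5412 -0.2344  0.081 ]
pump [ 0.5513 -0.2398  0.115 ]
```

>>> servo_tool:
  plan:
    - [[0, 0.001, -0.03, 0, -0.2], [0, 0, -0.03, 0, -0.2], [0, 0, -0.03, 0, -0.2], [0, 0, -0.026, 0, -0.2], [0, 0, 0, 0, -0.2], [0, 0, 0, 0, -1], [0, 0, 0, 0, -1], [0, 0, 0, 0, -1]]

```text
time_s: 8.95
eef_pos: [0.5491, -0.0135, 0.1198]
eef_rot: [0.0, -0.059, 0.998, -0.0]
wrist_force: [-4.6, 2.1, 3.7]
opening: 0.174
```

```bash
python3 - <<'E'
from st import *
st();c=camera("wrist");cv2.imwrite("pics/w6.png",c["img"])
E
```

```text
t 8.95 pos [ 0.5491 -0.0135  0.1198] yaw 96.73 tilt 0.06 F [-4.6  2.1  3.7] op 0.174 q6 -1.929
```

View pics/w6.png

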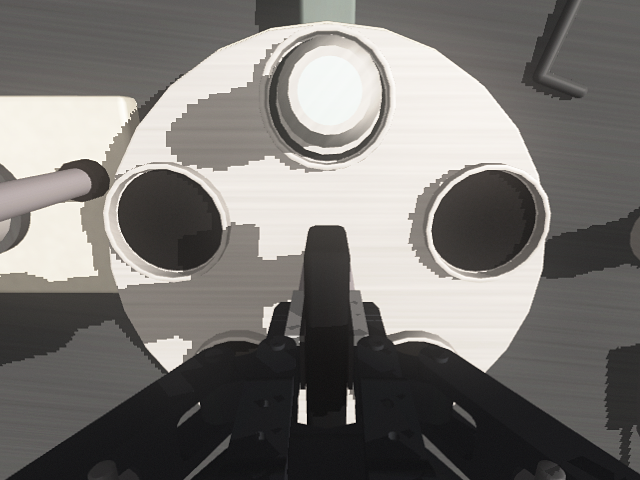

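>>> servo_tool:
  plan:
    - [[0, 0, 0, 0.04, -1], [0, 0, 0, 0.08, -1], [0, 0, 0, 0.1, -1], [0, 0, 0, 0.1, -1], [0, 0, 0, 0.1, -1], [0, 0, 0, 0.1, -1], [0, 0, 0, 0.1, -1], [0, 0, 0, 0.1, -1]]

```text
time_s: 9.8
eef_pos: [0.5499, -0.015, 0.1199]
eef_rot: [0.001, -0.408, 0.913, -0.002]
wrist_force: [-2.4, -4.3, 1.7]
opening: 0.174
```

```bash
python3 st.py
```

```text
t 9.8 pos [ 0.5499 -0.015   0.1199] yaw 138.19 tilt 0.2 F [-2.4 -4.3  1.7] op 0.174 q6 -2.653
```

>>> servo_tool:
  plan:
    - [[0, 0, 0, 0.1, -1], [0, 0, 0, 0.1, -1], [0, 0, 0, 0.1, -1], [0, 0, 0, 0.07, -1], [0, 0, 0, 0, -1]]

```text
time_s: 10.3
eef_pos: [0.5506, -0.0155, 0.1199]
eef_rot: [0.001, -0.569, 0.823, -0.003]
wrist_force: [1.0, -6.4, -0.7]
opening: 0.175
```

```bash
python3 st.py
```

```text
t 10.3 pos [ 0.5506 -0.0155  0.1199] yaw 159.3 tilt 0.31 F [ 1.  -6.4 -0.7] op 0.175 q6 -3.021
```

>>> servo_tool:
  plan:
    - [[0, 0, 0, 0, -0.3], [0, 0, 0, 0, 0], [0, 0, 0, 0, 0], [0, 0, 0, 0, 0], [0, 0, 0.03, 0, 0], [0, 0, 0.04, 0, 0], [0, 0, 0.04, 0, 0]]

```text
time_s: 11.0
eef_pos: [0.5484, -0.0133, 0.2291]
eef_rot: [-0.0, -0.568, 0.823, 0.001]
wrist_force: [0.6, -0.5, -0.6]
opening: 0.499
```

```bash
python3 - <<'E'
from st import *
st();c=camera("wrist");cv2.imwrite("pics/w7.png",c["img"])
s=camera("scene");cv2.imwrite("pics/s7.png",cv2.resize(s["img"][160:340,220:500],None,fx=2.8,fy=2.8))
E
```

```text
t 11.0 pos [ 0.5484 -0.0133  0.2291] yaw 159.18 tilt 0.08 F [ 0.6 -0.5 -0.6] op 0.499 q6 -3.019
```

View pics/w7.png

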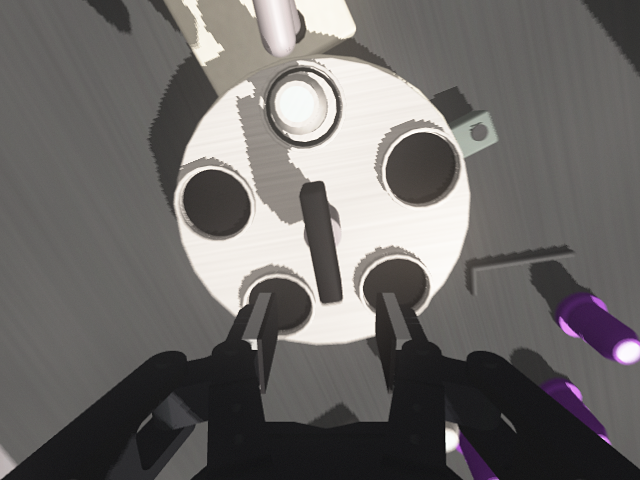

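View pics/s7.png

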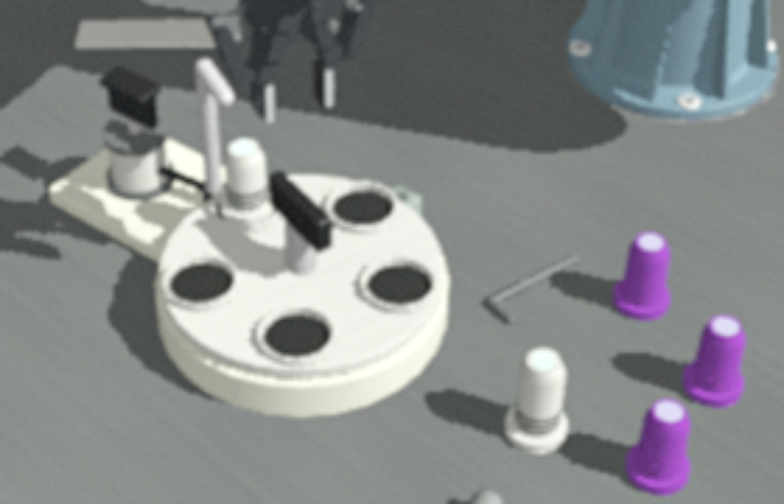

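>>> servo_tool:
  plan:
    - [[0, -0.028, 0.01, -0.14, 0.8], [0, -0.028, 0, -0.14, 0.8], [0, -0.028, 0, -0.14, 0.8], [0, -0.028, 0, -0.14, 0.8], [0, -0.028, 0, -0.14, 0.8], [0, -0.028, 0, -0.14, 0.8], [0, -0.028, 0, -0.14, 0.8], [0, -0.028, 0, -0.14, 0.8]]

```text
time_s: 11.9
eef_pos: [0.5487, -0.2385, 0.2376]
eef_rot: [-0.0, -0.041, 0.999, 0.0]
wrist_force: [-0.4, 0.1, -0.9]
opening: 0.895
```

>>> servo_tool:
  plan:
    - [[0, 0, 0, 0, 1], [0, 0, 0, 0, 1], [0, 0, 0, 0, 1]]

```text
time_s: 12.2
eef_pos: [0.5488, -0.2366, 0.2378]
eef_rot: [-0.0, -0.045, 0.999, 0.0]
wrist_force: [0.2, 0.7, -0.1]
opening: 0.999
```

```bash
python3 - <<'E'
from st import *
st();c=camera("wrist");cv2.imwrite("pics/w8.png",c["img"])
print([(np.round(r,1),atz(c,r[1],r[2],.115).round(4)) for r in pp(c,"pump_grip")])
g=cv2.cvtColor(c["img"],cv2.COLOR_BGR2GRAY)
np.save("w8c.npy",c,allow_pickle=True)
E
```

```text
t 12.2 pos [ 0.5488 -0.2366  0.2378] yaw 95.11 tilt 0.06 F [ 0.2  0.7 -0.1] op 0.999 q6 -2.266
[(array([  0.7, 321. , 232.9]), array([ 0.5488, -0.2397,  0.115 ]))]
```

View pics/w8.png

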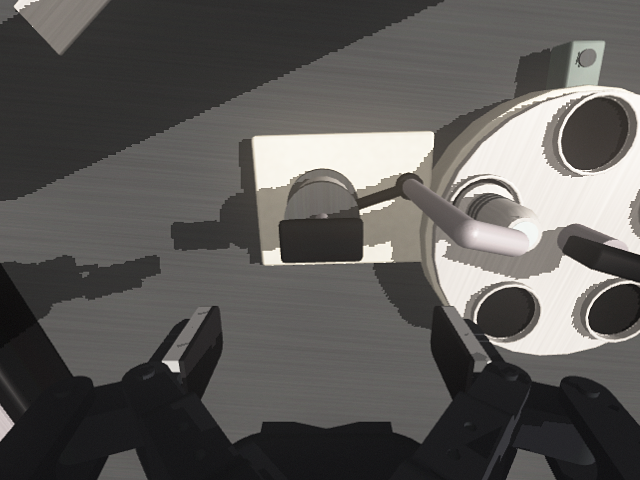

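```bash
python3 - <<'E'
from h import *
c=np.load("w8c.npy",allow_pickle=True).item()
for p in((279,220),(362,219),(363,261),(281,263),(321,241)): print(atz(c,*p,.138).round(4))
E
```

```text
[ 0.5353 -0.268   0.138 ]
[ 0.5298 -0.2143  0.138 ]
[ 0.5589 -0.2101  0.138 ]
[ 0.5652 -0.2651  0.138 ]
[ 0.5472 -0.2395  0.138 ]
```

>>> servo_tool:
  plan:
    - [[-0.001, -0.003, -0.03, 0.01, 1], [0, 0, -0.03, 0, 1], [0, 0, -0.03, 0, 1], [0, 0, -0.025, 0, 1], [0, 0, -0.013, 0, 1], [0, 0, 0, 0, 1], [0, 0, 0, 0, 1]]

```text
time_s: 13.0
eef_pos: [0.5483, -0.2405, 0.1112]
eef_rot: [0.0, -0.049, 0.999, -0.0]
wrist_force: [0.3, -1.2, -0.1]
opening: 1.0
```

```bash
python3 - <<'E'
from st import *
st();c=camera("wrist");cv2.imwrite("pics/w9.png",c["img"])
E
```

```text
t 13.0 pos [ 0.5483 -0.2405  0.1112] yaw 95.62 tilt 0.03 F [ 0.3 -1.2 -0.1] op 1.0 q6 -2.28
```

View pics/w9.png

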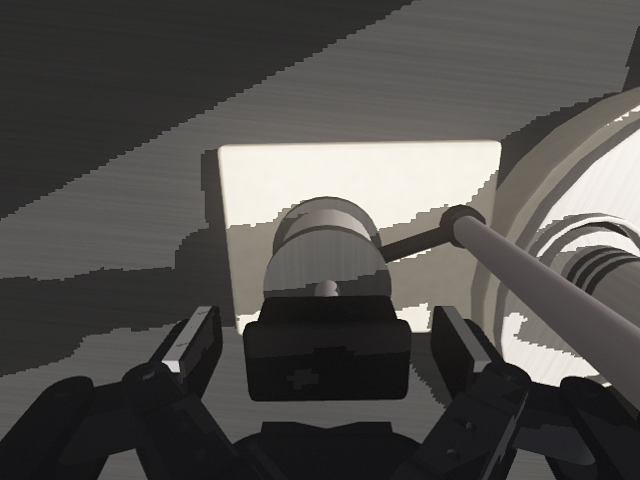

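>>> servo_tool:
  plan:
    - [[0, 0, 0, 0, -1], [0, 0, 0, 0, -1], [0, 0, 0, 0, -1], [0, 0, 0, 0, -1], [0, 0, 0, 0, -1], [0, 0, 0, 0, -1]]

```text
time_s: 13.65
eef_pos: [0.5483, -0.2402, 0.1119]
eef_rot: [0.0, -0.049, 0.999, 0.0]
wrist_force: [-1.5, 3.7, 6.9]
opening: 0.644
```

```bash
python3 st.py
```

```text
t 13.65 pos [ 0.5483 -0.2402  0.1119] yaw 95.6 tilt 0.05 F [-1.5  3.7  6.9] op 0.644 q6 -2.28
```

Gripped: 0.644 × 85 mm = 55 mm. I'll pull up slowly.

>>> servo_tool:
  plan:
    - [[0, 0, 0.006, 0, -1], [0, 0, 0.01, 0, -1], [0, 0, 0.01, 0, -1], [0, 0, 0.01, 0, -1], [0, 0, 0.007, 0, -1], [0, 0, 0.004, 0, -1], [0, 0, 0, 0, -1]]

```text
time_s: 14.35
eef_pos: [0.5482, -0.2401, 0.1569]
eef_rot: [0.0, -0.049, 0.999, 0.0]
wrist_force: [7.8, 0.8, -9.9]
opening: 0.646
```

>>> servo_tool:
  plan:
    - [[0, 0, 0.002, 0, -1], [0, 0, 0, 0, -1]]

```text
time_s: 14.55
eef_pos: [0.5482, -0.2401, 0.1585]
eef_rot: [0.0, -0.049, 0.999, 0.0]
wrist_force: [7.1, 1.6, -9.9]
opening: 0.646
```

>>> servo_tool:
  plan:
    - [[0, 0, 0.002, 0, -1], [0, 0, 0, 0, -1]]

```text
time_s: 14.75
eef_pos: [0.5482, -0.2401, 0.1605]
eef_rot: [0.0, -0.049, 0.999, 0.0]
wrist_force: [6.9, 0.5, -10.3]
opening: 0.649
```

>>> servo_tool:
  plan:
    - [[0, 0, 0.002, 0, -1], [0, 0, 0, 0, -1]]

```text
time_s: 14.95
eef_pos: [0.5482, -0.2401, 0.1621]
eef_rot: [0.0, -0.049, 0.999, 0.0]
wrist_force: [7.9, 0.6, -11.0]
opening: 0.645
```

>>> servo_tool:
  plan:
    - [[0, 0, 0.002, 0, -1], [0, 0, 0, 0, -1]]

```text
time_s: 15.15
eef_pos: [0.5482, -0.2401, 0.1623]
eef_rot: [0.0, -0.049, 0.999, 0.001]
wrist_force: [12.7, -1.3, -22.0]
opening: 0.643
```

>>> servo_tool:
  plan:
    - [[0, 0, 0.001, 0, -1], [0, 0, 0, 0, -1], [0, 0, 0, 0, -1], [0, 0, 0, 0, -1], [0, 0, 0, 0, -1], [0, 0, 0, 0, -1], [0, 0, 0, 0, -1], [0, 0, 0, 0, -1]]

```text
time_s: 15.95
eef_pos: [0.5481, -0.24, 0.1623]
eef_rot: [0.0, -0.049, 0.999, 0.001]
wrist_force: [15.6, -3.0, -28.4]
opening: 0.646
```

```bash
python3 - <<'E'
from st import *
st();c=camera("wrist");cv2.imwrite("pics/w10.png",c["img"])
s=camera("scene");cv2.imwrite("pics/s10.png",cv2.resize(s["img"][120:340,180:500],None,fx=2.5,fy=2.5))
E
```

```text
t 15.95 pos [ 0.5481 -0.24    0.1623] yaw 95.58 tilt 0.07 F [ 15.6  -3.  -28.4] op 0.646 q6 -2.28
```

View pics/s10.png

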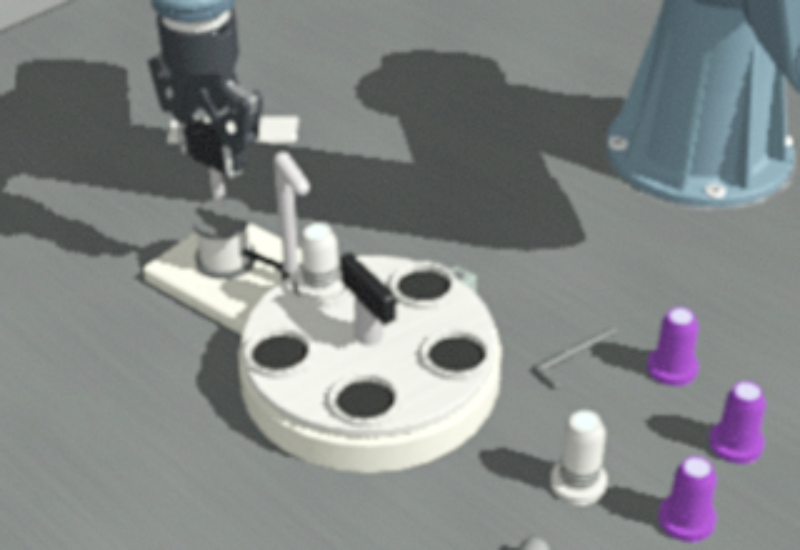

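The scene view shows the handle drawn up at about (210,150). The force climbed to 28 N with the position fixed 50 mm above home, so the plunger is on its stop. I've held it for about 1 s and will now release.

>>> servo_tool:
  plan:
    - [[0, 0, -0.002, 0, -1], [0, 0, 0, 0, -1], [0, 0, 0, 0, 1], [0, 0, 0, 0, 1], [0, 0, 0, 0, 1], [0, 0, 0, 0, 1], [0, 0, 0, 0, 1], [0, 0, 0.02, 0, 1]]

```text
time_s: 16.85
eef_pos: [0.5462, -0.2396, 0.1818]
eef_rot: [-0.002, -0.048, 0.999, 0.002]
wrist_force: [-1.4, 0.2, -0.8]
opening: 1.002
```

>>> servo_tool:
  plan:
    - [[0, 0, 0.025, 0, 1], [0, 0, 0.035, 0, 0.8], [0, 0, 0.01, 0, 0.4]]

```text
time_s: 17.15
eef_pos: [0.5495, -0.2417, 0.2588]
eef_rot: [0.003, -0.049, 0.999, -0.002]
wrist_force: [0.5, 0.6, 0.4]
opening: 0.756
```

```bash
python3 - <<'E'
from st import *
st()
s=camera("scene");cv2.imwrite("pics/s11.png",cv2.resize(s["img"][120:340,180:500],None,fx=2.5,fy=2.5))
t=camera("top");cv2.imwrite("pics/t11.png",cv2.resize(t["img"][130:370,140:460],None,fx=2.4,fy=2.4))
for n in("lens84_c","lens72_c"):
    for k,c,in(("t",t),("s",s)): print(n,k,[(round(r[0],2),atz(c,r[1],r[2],.042).round(4)) for r in pp(c,n)])
E
```

```text
t 17.15 pos [ 0.5495 -0.2417  0.2588] yaw 95.57 tilt 0.38 F [0.5 0.6 0.4] op 0.756 q6 -2.28
lens84_c t [(0.6, array([0.5216, 0.2243, 0.042 ]))]
lens84_c s [(0.97, array([0.5183, 0.2254, 0.042 ]))]
lens72_c t [(0.84, array([0.3328, 0.1966, 0.042 ])), (0.78, array([0.4705, 0.3182, 0.042 ])), (0.71, array([ 0.5265, -0.108 ,  0.042 ])), (0.68, array([0.3777, 0.305 , 0.042 ])), (0.66, array([ 0.5598, -0.0078,  0.042 ]))]
lens72_c s [(0.86, array([0.4818, 0.3207, 0.042 ])), (0.84, array([0.3289, 0.2079, 0.042 ])), (0.73, array([ 0.4899, -0.1489,  0.042 ])), (0.72, array([0.5186, 0.2191, 0.042 ])), (0.62, array([0.3956, 0.3052, 0.042 ]))]
```

View pics/s11.png

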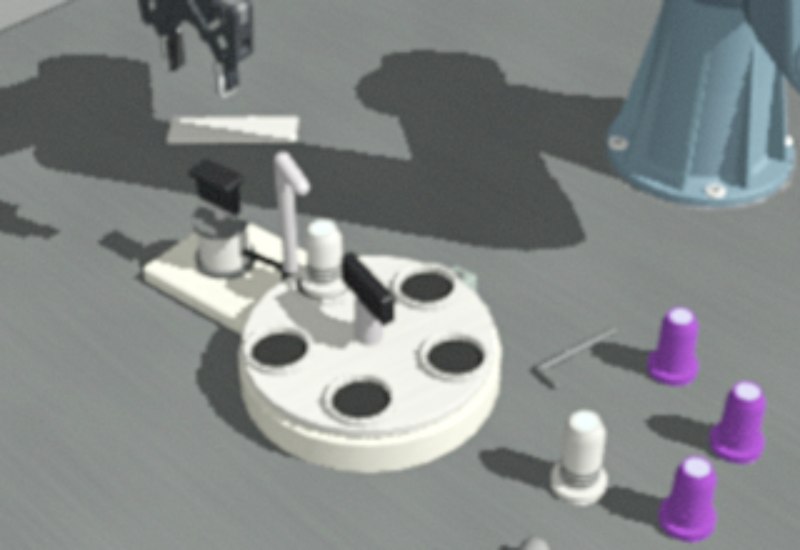

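View pics/t11.png

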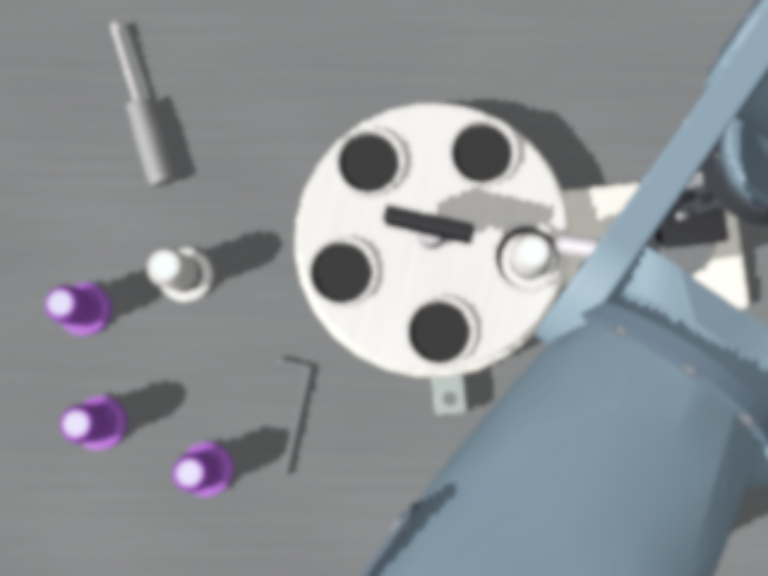

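```bash
python3 - <<'E'
from st import *
t=camera("top")
g=cv2.cvtColor(t["img"],cv2.COLOR_BGR2GRAY)
n,l,st_,ce=cv2.connectedComponentsWithStats((g<90).astype(np.uint8))
C=np.array([.5495,-.0122])
for i in range(1,n):
    P=atz(t,*ce[i],.055)[:2]
    if 300<st_[i,4]<560 and abs(np.linalg.norm(P-C)-.09)<.006: print(P.round(4),((np.degrees(np.arctan2(*(P-C)[::-1]))-6.8-180)%72).round(1))
s=camera("scene");cv2.imwrite("pics/s12.png",cv2.resize(s["img"][170:320,240:400],None,fx=5,fy=4))
g=cv2.cvtColor(s["img"],cv2.COLOR_BGR2GRAY)
n,l,st_,ce=cv2.connectedComponentsWithStats((g<90).astype(np.uint8))
for i in range(1,n):
    P=atz(s,*ce[i],.055)[:2]
    if 150<st_[i,4]<560 and abs(np.linalg.norm(P-C)-.09)<.01: print(P.round(4),((np.degrees(np.arctan2(*(P-C)[::-1]))-6.8-180)%72).round(1))
E
```

```text
[ 0.6288 -0.0564] 0.1
[0.6172 0.0491] 71.4
[0.5132 0.0704] 70.9
[ 0.4609 -0.0219] 71.4
[ 0.459  -0.0246] 1.0
[ 0.6279 -0.0588] 70.5
[0.5118 0.0677] 0.5
[0.6157 0.0466] 70.8
```

View pics/s12.png

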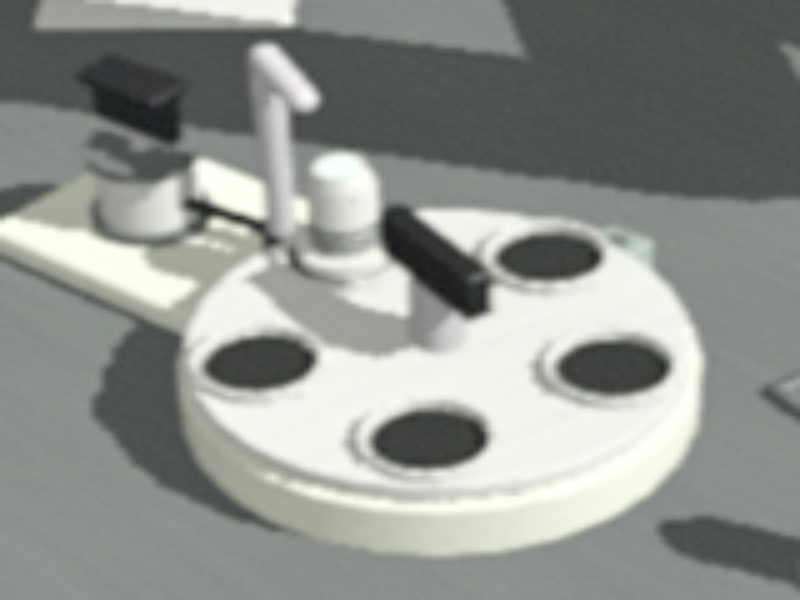

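>>> servo_tool:
  plan:
    - [[-0.003, 0.047, 0, 0.01, 0.4], [-0.003, 0.047, 0, 0.01, 0.4], [-0.003, 0.047, 0, 0, 0.4], [-0.003, 0.047, 0, 0, 0.4], [-0.003, 0.047, 0, 0, 0.4], [-0.003, 0.047, 0, 0, 0.4], [-0.003, 0.047, 0, 0, 0.4], [-0.003, 0.047, 0, 0, 0.4]]

```text
time_s: 18.35
eef_pos: [0.5231, 0.1372, 0.2535]
eef_rot: [-0.001, -0.058, 0.998, -0.0]
wrist_force: [0.7, 0.0, 0.2]
opening: 0.702
```

>>> servo_tool:
  plan:
    - [[-0.004, 0.047, -0.025, 0, 0.4], [-0.004, 0.044, -0.035, 0, 0.4], [0, 0, 0, 0, 0.4], [0, 0, 0, 0, 0.4]]

```text
time_s: 18.75
eef_pos: [0.5154, 0.219, 0.1982]
eef_rot: [-0.002, -0.06, 0.998, -0.0]
wrist_force: [0.8, -0.8, 0.1]
opening: 0.704
```

```bash
python3 - <<'E'
from st import *
st();c=camera("wrist");cv2.imwrite("pics/w13.png",c["img"])
print([(np.round(r,1),atz(c,r[1],r[2],.042).round(4)) for r in pp(c,"lens84_c")], proj(c,[[.5178,.2261,.084],[.5178,.2261,.01]]))
np.save("w13c.npy",c,allow_pickle=True)
E
```

```text
t 18.75 pos [0.5154 0.219  0.1982] yaw 96.85 tilt 0.19 F [ 0.8 -0.8  0.1] op 0.704 q6 -1.5
[(array([  0.9, 335.1, 225.5]), array([0.5179, 0.2271, 0.042 ]))] [[335.07428594 241.71713888]
 [333.20432423 215.40796313]]
```

View pics/w13.png

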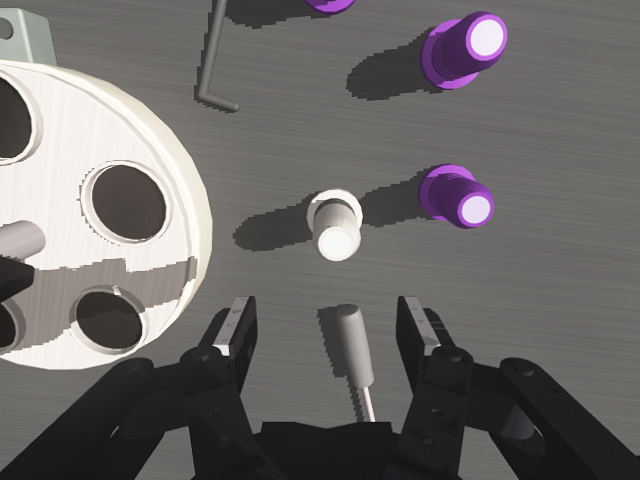

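>>> servo_tool:
  plan:
    - [[0.0025, 0.008, -0.036, 0, 0.4], [0, 0, -0.04, 0, 0.4], [0, 0, -0.04, 0, 0.4], [0, 0, -0.035, 0, 0.4], [0, 0, 0, 0, 0.4], [0, 0, 0, 0, 0.4]]

```text
time_s: 19.45
eef_pos: [0.5202, 0.2255, 0.0499]
eef_rot: [0.0, -0.058, 0.998, -0.0]
wrist_force: [-0.2, 0.4, 1.1]
opening: 0.701
```

```bash
python3 - <<'E'
from st import *
st();c=camera("wrist");cv2.imwrite("pics/w14.png",c["img"])
E
```

```text
t 19.45 pos [0.5202 0.2255 0.0499] yaw 96.62 tilt 0.03 F [-0.2  0.4  1.1] op 0.701 q6 -1.486
```

View pics/w14.png

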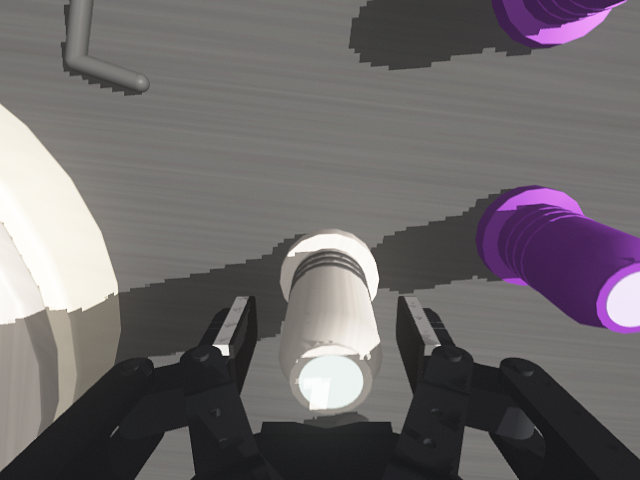

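>>> servo_tool:
  plan:
    - [[0, 0.001, 0, 0, -0.2], [0, 0, 0, 0, -1], [0, 0, 0, 0, -1], [0, 0, 0, 0, -1], [0, 0, 0, 0, -1], [0, 0, 0, 0, -1]]

```text
time_s: 20.1
eef_pos: [0.5212, 0.2278, 0.0516]
eef_rot: [0.002, -0.059, 0.998, 0.0]
wrist_force: [-0.3, -0.9, 5.5]
opening: 0.41
```

```bash
python3 - <<'E'
from st import *
st();c=camera("wrist");cv2.imwrite("pics/w15.png",c["img"])
E
```

```text
t 20.1 pos [0.5212 0.2278 0.0516] yaw 96.72 tilt 0.28 F [-0.3 -0.9  5.5] op 0.41 q6 -1.484
```

View pics/w15.png

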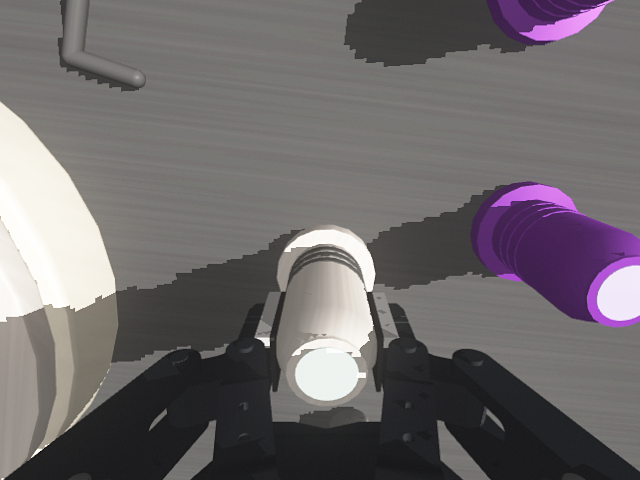

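>>> servo_tool:
  plan:
    - [[0, 0, 0.03, 0, -1], [0, 0, 0.045, 0, -1], [0, 0, 0.045, 0, -1], [-0.011, -0.045, 0, 0, -1], [-0.011, -0.045, 0, 0, -1], [-0.011, -0.045, 0, 0, -1], [-0.011, -0.045, 0, 0, -1], [-0.011, -0.045, 0, 0, -1]]

```text
time_s: 20.95
eef_pos: [0.4635, 0.0011, 0.1698]
eef_rot: [0.001, -0.059, 0.998, -0.0]
wrist_force: [0.7, -1.1, -3.7]
opening: 0.406
```

>>> servo_tool:
  plan:
    - [[-0.003, -0.025, 0, 0, -1], [0, 0, 0, 0, -1], [0, 0, 0, 0, -1]]

```text
time_s: 21.25
eef_pos: [0.4612, -0.0228, 0.1695]
eef_rot: [0.001, -0.058, 0.998, 0.0]
wrist_force: [-0.4, 0.7, -3.8]
opening: 0.406
```

```bash
python3 - <<'E'
from st import *
st();c=camera("wrist");cv2.imwrite("pics/w16.png",c["img"])
s=camera("scene");cv2.imwrite("pics/s16.png",cv2.resize(s["img"][120:340,180:500],None,fx=2.5,fy=2.5))
E
```

```text
t 21.25 pos [ 0.4612 -0.0228  0.1695] yaw 96.62 tilt 0.07 F [-0.4  0.7 -3.8] op 0.406 q6 -1.994
```

View pics/w16.png

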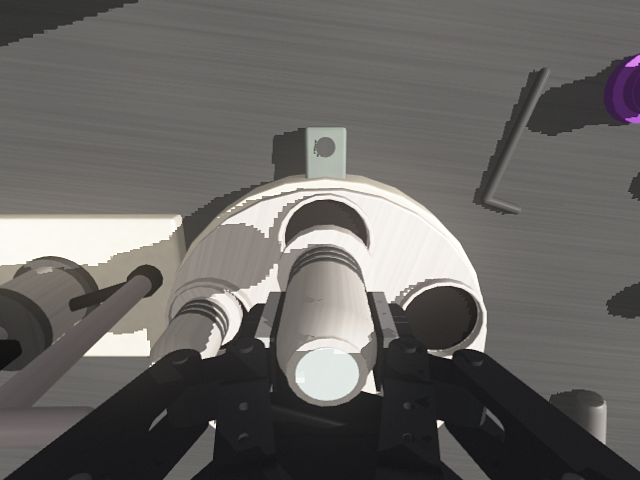

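View pics/s16.png

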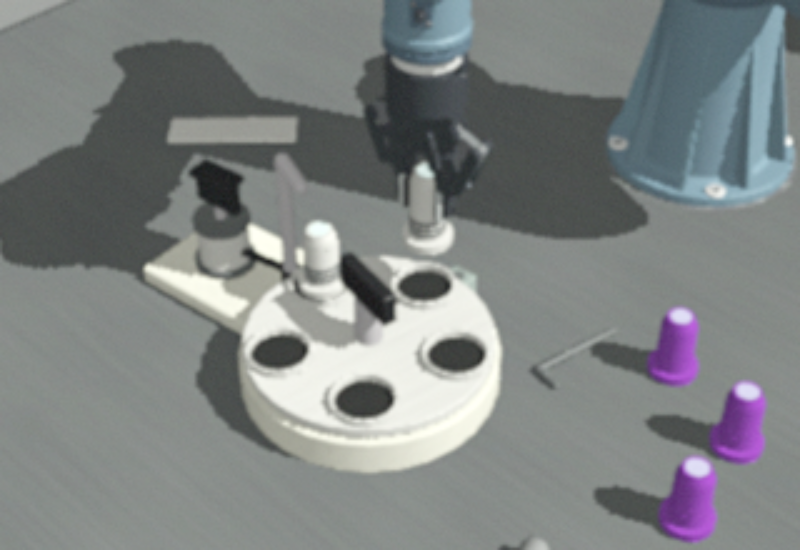

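>>> servo_tool:
  plan:
    - [[0.0015, 0, -0.015, 0, -1], [0, 0, -0.018, 0, -1], [0, 0, -0.015, 0, -1], [0, 0, -0.01, 0, -1], [0, 0, -0.002, 0, -1], [0, 0, 0, 0, -1], [0, 0, 0, 0, -1]]

```text
time_s: 22.05
eef_pos: [0.4633, -0.0225, 0.1095]
eef_rot: [0.001, -0.059, 0.998, -0.0]
wrist_force: [-0.0, -0.1, -3.0]
opening: 0.404
```

```bash
python3 - <<'E'
from st import *
st();c=camera("wrist");cv2.imwrite("pics/w17.png",c["img"])
E
```

```text
t 22.05 pos [ 0.4633 -0.0225  0.1095] yaw 96.75 tilt 0.07 F [-0.  -0.1 -3. ] op 0.404 q6 -1.994
```

View pics/w17.png

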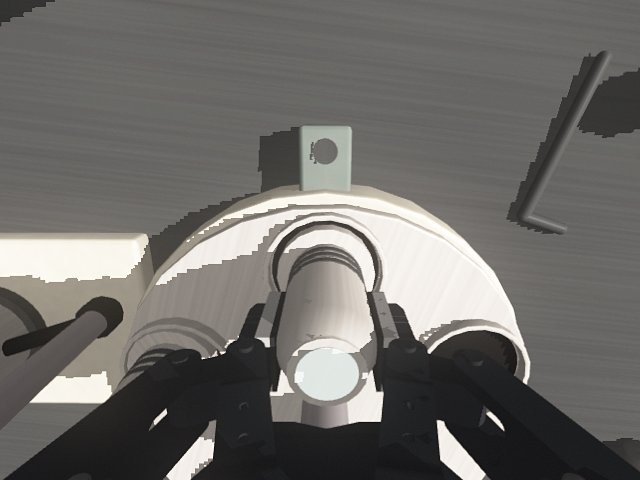

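>>> servo_tool:
  plan:
    - [[0, 0, -0.002, 0, -1], [0, 0, -0.001, 0, -1], [0, 0, 0, 0, -1], [0, 0, 0, 0, 0.4], [0, 0, 0, 0, 0.4], [0, 0, 0, 0, 0.4], [0, 0, 0.02, 0, 0.4], [0, 0, 0.04, 0, 0.4]]

```text
time_s: 22.9
eef_pos: [0.4602, -0.0219, 0.1637]
eef_rot: [-0.003, -0.058, 0.998, 0.001]
wrist_force: [1.2, -0.4, 0.2]
opening: 0.701
```

>>> servo_tool:
  plan:
    - [[0, 0, 0.035, 0, 0.2], [0, 0, 0.035, 0, 0.0], [0.04, 0.004, 0, -0.12, -0.2], [0.045, 0.004, 0, -0.13, -0.2], [0, 0, 0, -0.13, -0.2], [0, 0, 0, -0.13, -0.2], [0, 0, 0, -0.13, -0.2], [0, 0, 0, -0.13, -0.2]]

```text
time_s: 23.7
eef_pos: [0.5476, -0.0145, 0.2354]
eef_rot: [-0.0, 0.323, 0.946, -0.0]
wrist_force: [0.1, 0.2, 0.6]
opening: 0.395
```

>>> servo_tool:
  plan:
    - [[0, 0, 0, -0.14, -0.2], [0, 0, 0, -0.14, -0.2], [0, 0, 0, -0.14, -0.2], [0, 0, 0, -0.14, -0.2], [0, 0, 0, -0.14, -0.2], [0, 0, 0, -0.14, -0.2], [0, 0, 0, -0.14, -0.2], [0, 0, 0, -0.13, -0.2]]

```text
time_s: 24.5
eef_pos: [0.5476, -0.0146, 0.2357]
eef_rot: [-0.0, 0.773, 0.634, -0.0]
wrist_force: [0.1, 0.5, 0.1]
opening: 0.399
```

```bash
python3 - <<'E'
from st import *
st();c=camera("wrist");cv2.imwrite("pics/w18.png",c["img"])
s=camera("scene");cv2.imwrite("pics/s18.png",cv2.resize(s["img"][120:340,180:500],None,fx=2.5,fy=2.5))
np.save("w18c.npy",c,allow_pickle=True)
E
```

```text
t 24.5 pos [ 0.5476 -0.0146  0.2357] yaw -11.32 tilt 0.01 F [0.1 0.5 0.1] op 0.399 q6 -0.046
```

View pics/w18.png

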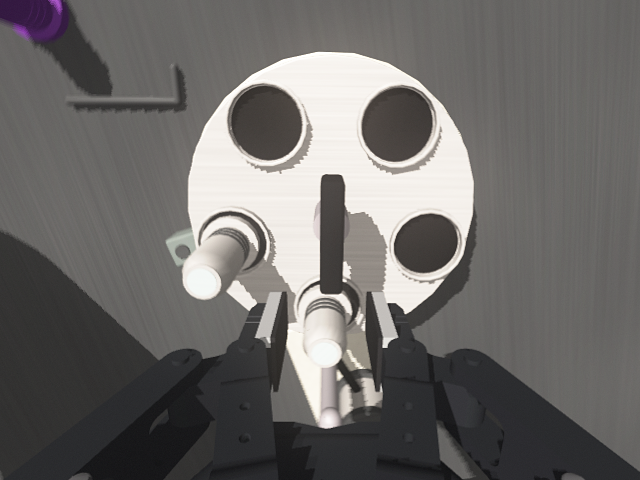

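View pics/s18.png

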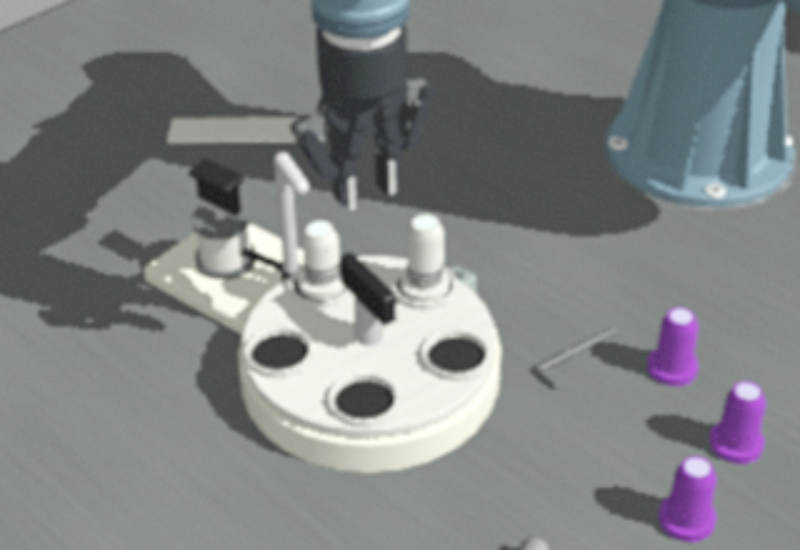

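```bash
python3 - <<'E'
from h import *
c=np.load("w18c.npy",allow_pickle=True).item()
for p in((332.5,175),(332.5,293)): print(atz(c,*p,.135).round(4))
E
```

```text
[0.561  0.0302 0.135 ]
[ 0.5453 -0.0503  0.135 ]
```

>>> servo_tool:
  plan:
    - [[0.003, 0.002, -0.03, 0, -0.2], [0, 0, -0.03, 0, -0.2], [0, 0, -0.03, 0, -0.2], [0, 0, -0.027, 0, -0.2], [0, 0, 0, 0, -0.2], [0, 0, 0, 0, -1], [0, 0, 0, 0, -1], [0, 0, 0, 0, -1]]

```text
time_s: 25.4
eef_pos: [0.5515, -0.0128, 0.1199]
eef_rot: [0.001, 0.771, 0.636, 0.001]
wrist_force: [3.2, -0.3, -5.1]
opening: 0.178
```

>>> servo_tool:
  plan:
    - [[0, 0, 0, 0, -1], [0, 0, 0, 0.05, -1], [0, 0, 0, 0.08, -1], [0, 0, 0, 0.1, -1], [0, 0, 0, 0.1, -1], [0, 0, 0, 0.1, -1], [0, 0, 0, 0.1, -1], [0, 0, 0, 0.1, -1]]

```text
time_s: 26.2
eef_pos: [0.5513, -0.0128, 0.1199]
eef_rot: [0.001, 0.535, 0.845, 0.0]
wrist_force: [1.9, -0.2, -2.1]
opening: 0.176
```

```bash
python3 st.py
```

```text
t 26.2 pos [ 0.5513 -0.0128  0.1199] yaw 25.33 tilt 0.1 F [ 1.9 -0.2 -2.1] op 0.176 q6 -0.681
```

>>> servo_tool:
  plan:
    - [[0, 0, 0, 0.1, -1], [0, 0, 0, 0.1, -1], [0, 0, 0, 0.1, -1], [0, 0, 0, 0.1, -1], [0, 0, 0, 0.1, -1], [0, 0, 0, 0.08, -1], [0, 0, 0, 0.035, -1], [0, 0, 0, 0, -1]]

```text
time_s: 27.0
eef_pos: [0.551, -0.013, 0.1199]
eef_rot: [0.001, 0.256, 0.967, -0.0]
wrist_force: [0.1, -3.1, 0.5]
opening: 0.177
```

```bash
python3 st.py
```

```text
t 27.0 pos [ 0.551  -0.013   0.1199] yaw 60.37 tilt 0.08 F [ 0.1 -3.1  0.5] op 0.177 q6 -1.292
```

Turned 71.7°. I'll release and lift, then look.

>>> servo_tool:
  plan:
    - [[0, 0, 0, 0, -0.3], [0, 0, 0, 0, 0], [0, 0, 0, 0, 0], [0, 0, 0, 0, 0], [0, 0, 0.03, 0, 0], [0, 0, 0.04, 0, 0], [0, 0, 0.05, 0, 0], [0, 0, 0, 0, 0.4]]

```text
time_s: 27.8
eef_pos: [0.5547, -0.0133, 0.2468]
eef_rot: [0.007, 0.256, 0.967, 0.0]
wrist_force: [0.7, -0.6, 1.0]
opening: 0.653
```

```bash
python3 - <<'E'
from st import *
st();c=camera("wrist");cv2.imwrite("pics/w19.png",c["img"])
s=camera("scene");cv2.imwrite("pics/s19.png",cv2.resize(s["img"][120:340,180:500],None,fx=2.5,fy=2.5))
E
```

```text
t 27.8 pos [ 0.5547 -0.0133  0.2468] yaw 60.34 tilt 0.76 F [ 0.7 -0.6  1. ] op 0.653 q6 -1.291
```

View pics/w19.png

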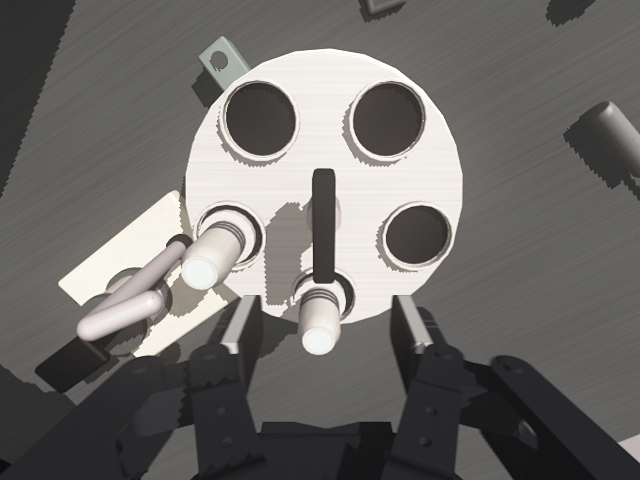

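View pics/s19.png

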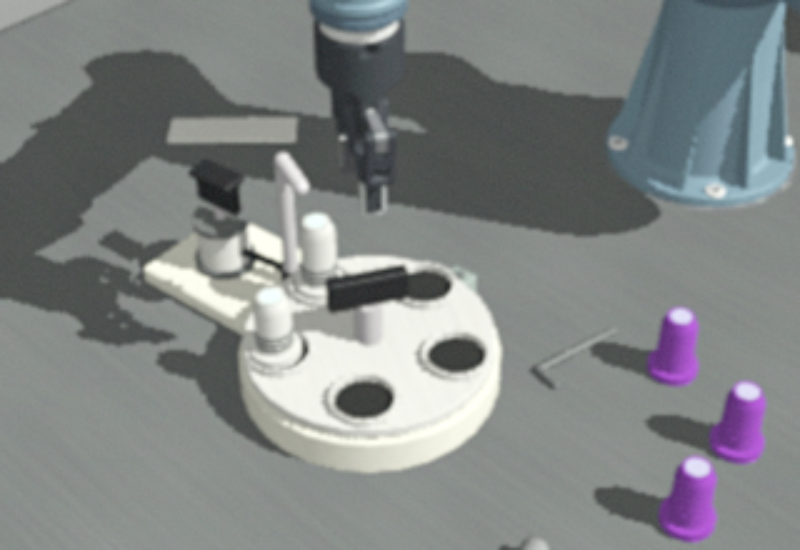

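>>> servo_tool:
  plan:
    - [[-0.001, -0.028, 0, 0.077, 0.8], [-0.001, -0.028, 0, 0.077, 0.8], [-0.001, -0.028, 0, 0.077, 1], [0, -0.028, 0, 0.077, 1], [0, -0.028, 0, 0.077, 1], [0, -0.029, 0, 0.077, 1], [0, -0.029, 0, 0.077, 1], [0, -0.029, 0, 0.077, 1]]

```text
time_s: 28.7
eef_pos: [0.5465, -0.2401, 0.2364]
eef_rot: [-0.002, -0.051, 0.999, 0.001]
wrist_force: [1.0, 0.2, 0.9]
opening: 0.999
```

>>> servo_tool:
  plan:
    - [[0, 0, 0, 0, 1], [0, 0, 0, 0, 1]]

```text
time_s: 28.9
eef_pos: [0.5467, -0.2393, 0.2367]
eef_rot: [-0.001, -0.048, 0.999, 0.001]
wrist_force: [-0.0, 1.1, -0.6]
opening: 0.999
```

```bash
python3 - <<'E'
from st import *
st();c=camera("wrist");cv2.imwrite("pics/w20.png",c["img"])
print(proj(c,[[.5472,-.2395,.138]]))
E
```

```text
t 28.9 pos [ 0.5467 -0.2393  0.2367] yaw 95.49 tilt 0.22 F [-0.   1.1 -0.6] op 0.999 q6 -2.278
[[324.53680451 245.27215173]]
```

View pics/w20.png

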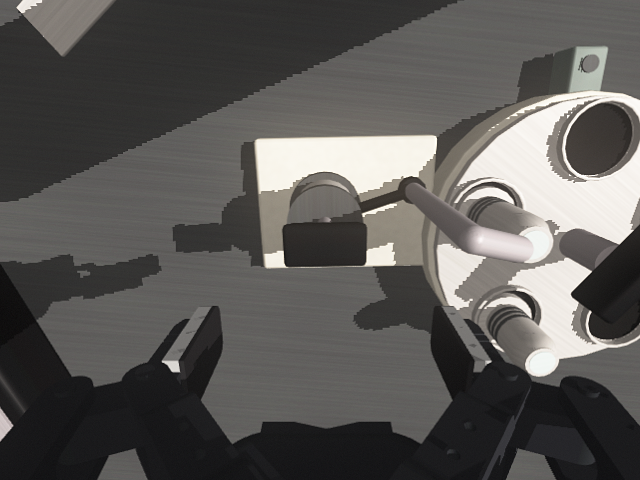

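>>> servo_tool:
  plan:
    - [[0.001, -0.001, -0.03, 0, 1], [0, 0, -0.03, 0, 1], [0, 0, -0.03, 0, 1], [0, 0, -0.024, 0, 1], [0, 0, -0.012, 0, 1], [0, 0, 0, 0, 1], [0, 0, 0, 0, 1]]

```text
time_s: 29.65
eef_pos: [0.5489, -0.2401, 0.1134]
eef_rot: [-0.0, -0.049, 0.999, -0.0]
wrist_force: [-0.3, -0.3, 0.2]
opening: 1.003
```

>>> servo_tool:
  plan:
    - [[0, 0, 0, 0, -1], [0, 0, 0, 0, -1], [0, 0, 0, 0, -1], [0, 0, 0, 0, -1], [0, 0, 0, 0, -1], [0, 0, 0, 0, -1]]

```text
time_s: 30.25
eef_pos: [0.5491, -0.2401, 0.1146]
eef_rot: [0.001, -0.049, 0.999, 0.0]
wrist_force: [-2.3, 5.0, 7.2]
opening: 0.654
```

>>> servo_tool:
  plan:
    - [[0, 0, 0.006, 0, -1], [0, 0, 0.01, 0, -1], [0, 0, 0.01, 0, -1], [0, 0, 0.01, 0, -1], [0, 0, 0.007, 0, -1], [0, 0, 0.004, 0, -1], [0, 0, 0, 0, -1]]

```text
time_s: 30.95
eef_pos: [0.549, -0.24, 0.1596]
eef_rot: [0.001, -0.049, 0.999, 0.0]
wrist_force: [7.0, 1.0, -9.5]
opening: 0.645
```

>>> servo_tool:
  plan:
    - [[0, 0, 0.002, 0, -1], [0, 0, 0.002, 0, -1], [0, 0, 0, 0, -1]]

```text
time_s: 31.25
eef_pos: [0.549, -0.2401, 0.1631]
eef_rot: [0.0, -0.049, 0.999, 0.0]
wrist_force: [7.1, 1.0, -11.2]
opening: 0.645
```

>>> servo_tool:
  plan:
    - [[0, 0, 0.002, 0, -1], [0, 0, 0, 0, -1]]

```text
time_s: 31.45
eef_pos: [0.549, -0.2401, 0.1648]
eef_rot: [0.0, -0.049, 0.999, 0.0]
wrist_force: [7.2, 0.6, -10.9]
opening: 0.648
```

>>> servo_tool:
  plan:
    - [[0, 0, 0.002, 0, -1], [0, 0, 0.001, 0, -1], [0, 0, 0, 0, -1]]

```text
time_s: 31.75
eef_pos: [0.5489, -0.24, 0.165]
eef_rot: [0.0, -0.049, 0.999, 0.001]
wrist_force: [15.2, -3.0, -28.2]
opening: 0.649
```

The plunger is at its stop: 50.4 mm of travel, with the force rising to 28 N. I'll hold, then release.

>>> servo_tool:
  plan:
    - [[0, 0, 0, 0, -1], [0, 0, 0, 0, -1], [0, 0, 0, 0, -1], [0, 0, 0, 0, -1], [0, 0, 0, 0, -1], [0, 0, 0, 0, -1], [0, 0, 0, 0, -1], [0, 0, 0, 0, -1]]

```text
time_s: 32.55
eef_pos: [0.5489, -0.24, 0.165]
eef_rot: [0.0, -0.049, 0.999, 0.001]
wrist_force: [14.7, -3.2, -28.1]
opening: 0.65
```

>>> servo_tool:
  plan:
    - [[0, 0, -0.002, 0, -1], [0, 0, 0, 0, -1], [0, 0, 0, 0, 1], [0, 0, 0, 0, 1], [0, 0, 0, 0, 1], [0, 0, 0, 0, 1], [0, 0, 0, 0, 1], [0, 0, 0.02, 0, 1]]

```text
time_s: 33.35
eef_pos: [0.5469, -0.2395, 0.1844]
eef_rot: [-0.002, -0.049, 0.999, 0.002]
wrist_force: [-0.8, 0.7, -0.7]
opening: 0.999
```

>>> servo_tool:
  plan:
    - [[0, 0, 0.03, 0, 1], [0, 0, 0.04, 0, 1], [0, 0, 0.04, 0, 1], [-0.03, -0.03, 0.04, 0, 1], [-0.04, -0.03, 0, 0, 1], [-0.04, -0.03, 0, 0, 1], [-0.04, -0.03, 0, 0, 1], [0, 0, 0, 0, 1]]

```text
time_s: 34.15
eef_pos: [0.3988, -0.3597, 0.3315]
eef_rot: [-0.001, -0.046, 0.999, -0.001]
wrist_force: [0.3, -0.3, 0.2]
opening: 0.996
```

```bash
python3 - <<'E'
from st import *
st()
s=camera("scene");cv2.imwrite("pics/s21.png",cv2.resize(s["img"][120:360,180:500],None,fx=2.5,fy=2.5))
t=camera("top");cv2.imwrite("pics/t21.png",cv2.resize(t["img"][130:370,140:460],None,fx=2.4,fy=2.4))
C=np.array([.5495,-.0122])
for c in(t,s):
    g=cv2.cvtColor(c["img"],cv2.COLOR_BGR2GRAY)
    n,l,st_,ce=cv2.connectedComponentsWithStats((g<90).astype(np.uint8))
    for i in range(1,n):
        P=atz(c,*ce[i],.055)[:2]
        if 150<st_[i,4]<560 and abs(np.linalg.norm(P-C)-.09)<.01: print(P.round(4),((np.degrees(np.arctan2(*(P-C)[::-1]))-6.8-180+36)%72-36).round(1))
    print([(np.round(r,1),atz(c,r[1],r[2],.115).round(4)) for r in pp(c,"pump_grip")])
E
```

```text
t 34.15 pos [ 0.3988 -0.3597  0.3315] yaw 95.25 tilt 0.13 F [ 0.3 -0.3  0.2] op 0.996 q6 -2.616
[0.6176 0.0488] -1.0
[0.5136 0.0704] -1.3
[ 0.4607 -0.0215] -0.8
[(array([  0.8, 427.8, 223.7]), array([ 0.5512, -0.241 ,  0.115 ]))]
[0.5121 0.0679] 0.2
[0.6159 0.0462] -1.5
[(array([  0.8, 268.2, 196.4]), array([ 0.5477, -0.2335,  0.115 ]))]
```

View pics/s21.png

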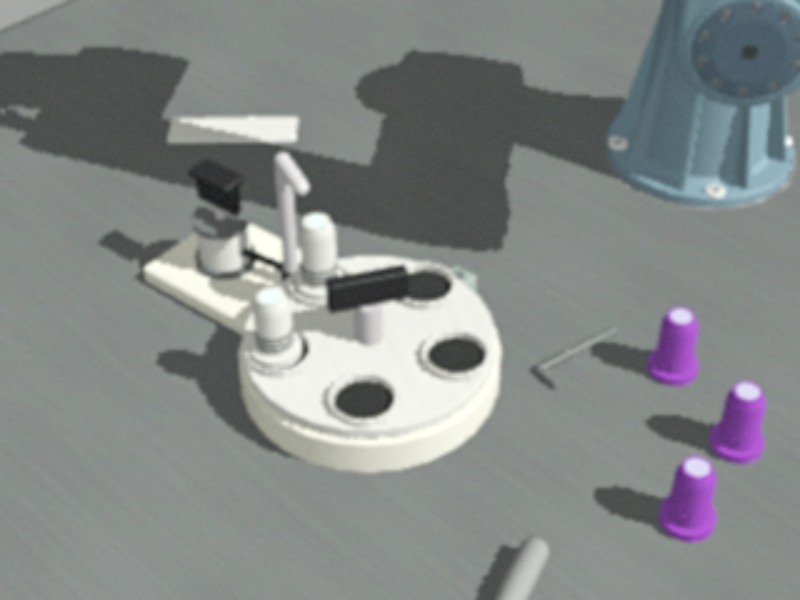

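View pics/t21.png

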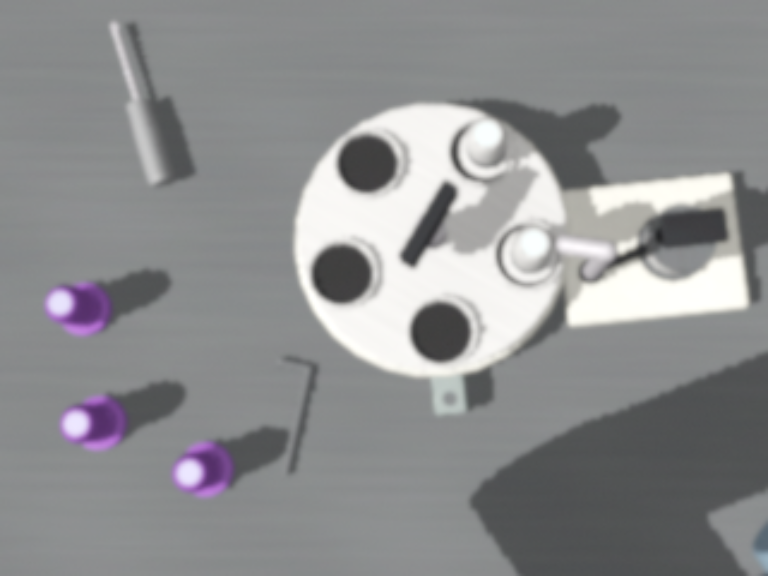

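```bash
python3 - <<'E'
from st import *
for n in("scene","top"):
    c=camera(n);cv2.imwrite(f"pics/{n}22.png",c["img"])
    for k in("lens60_c","lens96_c","lens72_c","lens84_c"):
        print(n,k,[(round(r["conf"],2),(np.array(r["rect"])*[640,480,640,480]).round(0)) for r in trace(c,k)])
E
```

```text
scene lens60_c [(0.73, array([256., 186., 278., 208.]))]
scene lens96_c []
scene lens72_c [(0.78, array([461., 272., 488., 302.])), (0.69, array([440., 243., 462., 277.])), (0.6, array([446., 300., 465., 338.])), (0.58, array([277., 234., 300., 267.]))]
scene lens84_c [(0.64, array([300., 205., 315., 239.]))]
top lens60_c [(0.33, array([268., 173., 378., 286.])), (0.27, array([261., 170., 455., 303.])), (0.25, array([414., 214., 444., 231.]))]
top lens96_c [(0.29, array([260., 171., 455., 304.]))]
top lens72_c [(0.96, array([164., 294., 194., 317.])), (0.89, array([161., 250., 188., 274.])), (0.77, array([212., 315., 234., 339.])), (0.7, array([332., 180., 354., 205.]))]
top lens84_c [(0.97, array([352., 222., 375., 248.]))]
```

View pics/scene22.png

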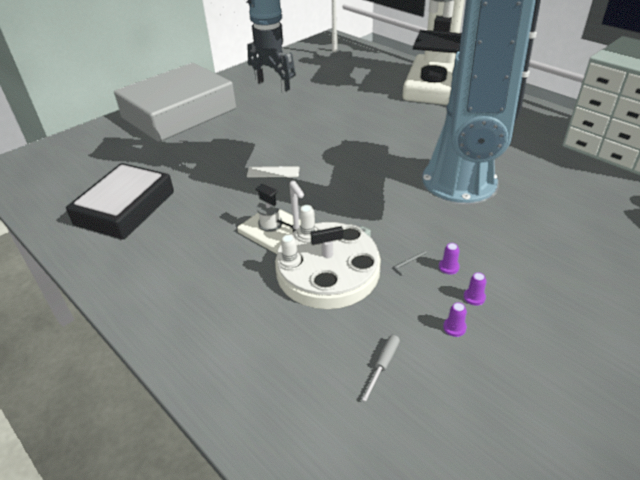

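View pics/top22.png

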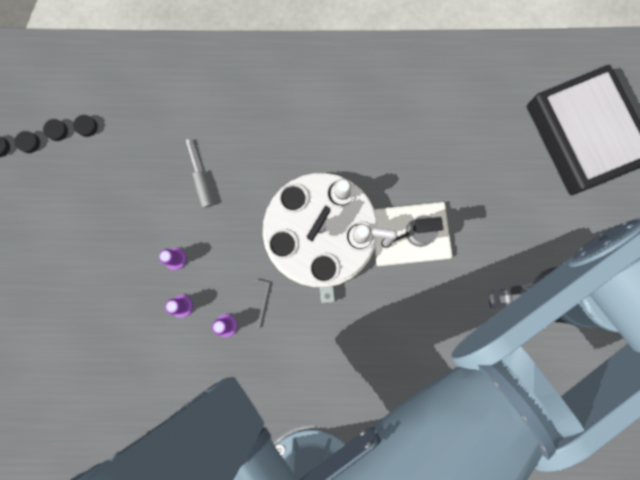

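The only aluminium barrels in view are the two now in pockets: the 84 mm at the nozzle (362,236) and the 72 mm one place further on (342,192). The plunger is home, nothing else has moved, and the robot is clear.

```bash
python3 -c "
from bench import *
print(hand_in())"
```

```text
the job is handed in; nothing more can be done
None
```

The job is done and handed in at about 34 s of the 210 s allowed. Only two barrels were on the bench, 72 mm and 84 mm, and I dusted them in that order.

- **Each barrel:** I stood it in the loading pocket and let go, turned the table one click anticlockwise, then pulled the plunger to its stop, held it about 1 s and opened the gripper so it sprang home.
- **Stop reached:** on both pulls the handle stopped after about 50.4 mm of travel and the wrist force rose to about 28 N.
- **First turn:** the last wrist joint was close to its limit, so I let go at about 63° and the table's click carried it the rest of the way. I turned the second click to 71.7° before letting go.

**Last checks:** both barrels stand upright, the 84 mm at the nozzle and the 72 mm one place further on. The plunger is home and the screwdriver, hex key, metal strip and purple look-alikes have not moved. The robot touches nothing.

**Disagreements:**
- My last measurement puts the table about 0.7° short of its starting click. That is near the limit of what the camera can resolve, so I left it.
- After the first pump stroke one picture showed the pockets turned slightly. The next showed them back on the click.
- The network also reported a 60 mm barrel at the pump handle and, with low confidence, a 60 mm and a 96 mm barrel around the table. The pictures show none, so I ignored those reports.

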